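# Swing the photometer head to its white tile and open the sample chamber

## Robot

A 6-joint arm with a two-finger parallel gripper is mounted at the origin on the work surface. World frame = base frame: x ahead of the robot, y to its left, z up, the work surface at z = 0. Lengths are in m, angles in rad, forces in N, time in s.
With the tool pointing down it reaches from about 0.35 to 0.775 m from the base axis. Payload 7.3 kg.
Tool frame: the origin (TCP) lies between the finger pads; the fingertips stand 11 mm ahead of it and the grasp point (between the pads) lies 8 mm behind it (ctrl.tips_ahead is the distance from the TCP to the fingertips, in m); z points along the fingers, y is the direction in which the jaws open and shut (so a half turn about z gives the same grasp; the last joint's range is limited). The gripper opens to 92 mm and grips with 3 to 60 N. Pads are 19 mm wide; open, the fingers measure 130 mm over their backs; the gripper's body (75 mm by 190 mm) begins 47 mm behind the grasp point.
Start: joints at [0.978, 0.342, 1.524, -0, 1.275, -0.146], TCP at [0.227, 0.473, 0.238] pointing down, gripper open.
Joint ranges: [-2.53, 2.53], [-0.77, 2.02], [0.04, 2.7], [-1, 4.14], [0.28, 2.66], [-3.11, 3.11]. Speed limits (rad/s): [2.57, 2.57, 3.14, 3.14, 3.14, 3.14].

## Interface

Orientations are given as a unit quaternion [w, x, y, z].
In Python, from bench import ctrl gives the robot as it stands.
- The arm moves only by the tool step_arm, never from a script. Its argument "deltas" is a list of rows, each a list of 5 numbers: the shift along the tool's x, y, z in cm, then the turn about the tool's z in rad, then the opening, from 0 (shut) to 1 (fully open). A call has 1 to 12 rows; each row shifts and turns the commanded pose from where the row before left it, along the tool's axes as they then stand; what a row does not reach is not made up. A row lasts 1/10 s, in which the tool goes at most 50 mm and 8.59 degrees, less where a joint would pass 70% of its speed; a pose out of reach is approached as far as the arm can. A call is refused whole if a number of a shift passes 5 or a number of a turn 0.15, either way. A call with a gripper value outside its range is refused whole. The fingers move at their own pace and stop on an object; "squeeze" is the grip in N (left out, the last holds). Time passes only in rows, so rows that do not move let the fingers close. It gives the time, the measured TCP pose, the force and the opening at its end, in the units of the state.
- ctrl.sense(): the state, without advancing time (a new reading comes with each control period).
- ctrl.read_camera(name): name is "scene" or "top" or "wrist"; returns the picture (384x512x3 uint8, red, green, blue); there is no depth.
- ctrl.camera_info(name): a dict with "K" (3x3 intrinsics, pixels), "R" (3x3) and "t" (3): a world point X has camera coordinates R X + t. Camera axes: x right, y down, z forward; pixel columns grow to the right and rows downward; lengths in m; the calibration is good to about 2 mm. The wrist camera is an equidistant fisheye: a pixel r from the principal point sees the ray r / f radians off the axis. A picture is of the moment at which its call begins: read the wrist's pose just before it. camera_info takes no time and is no camera call; for the wrist camera it gives the pose at the moment of the call.
- ctrl.close_job(): hands the job in, once; it reports no verdict.
Trained networks look in the newest picture that a camera, given by its name, has taken for a name from the list of things; names that differ only in an ending like _2 or _b are one class to them, and where a whole thing is asked for, a point or a joint stands for the part that bears it (a point fixed in the world has none). Each returns a list of dicts, best first, with "confidence" (0 to 1); they miss things now and then, are a little off and sometimes report something else, mostly with a low value. They report only what shows in the picture. A call takes as long as a camera call.
- ctrl.silhouettes(camera, label): "mask" (384x512 bool, what is visible of it) and "bbox" ([left, top, width, height] in pixels, round what is visible of it).
The state is a dict: "t": time; "joint_positions": joint angles; "joint_vel": joint speeds; "tau": joint torques, N m; "eef_pos": TCP position; "tcp_rot": TCP orientation; "wrist_force": force on the tool from outside, world axes, zero at the start; "moment": the same for the moment, N m; "width": finger opening in m.
Only numpy, scipy, OpenCV 4.12 (cv2) and the standard library are available. Lean on these libraries where they do the work, as an engineer would, in place of code of your own. Each camera call takes 0.05 s, during which the arm holds its last target.

## Task

Get the bench photometer ready for a new sample: pull out the red locking plunger and twist it so that it stays out by itself when you let go, swing the detector head from the chamber to over the white reference tile, and twist the plunger back so that it drops fully home and locks the head there. Then slide the yellow thumb latch to the left (as seen from the robot) so that the chamber's cover springs wide open. Do not touch the two tiles, and leave the other things on the bench where they stand.

Things in the scene. Friction and masses are not known exactly. Their poses are not given: they have to be found in the camera images.
- photometer: Bench photometer, bolted down; origin on the table under the arm's upright pivot; own x points from the pivot to the blue chamber (roughly away from the robot), y left, z up. White base plate 300 x 270 x 25 mm, x -105 to 195 mm. Chamber x 40 to 166, y -45 to 45, top 77 mm high. Pedestals 66 mm dia., 72 mm high, 60 degrees left and right of +x, 115 mm from the pivot, carry the tiles.
- pivot (a point): Top of the pivot column (40 mm dia.), on the arm's axis, 135 mm above the table. Below it is a toothed aluminium index disc of 51 mm radius.
- plunger_grip (a point): Grip point in the plunger's red wing bar (36 mm along point x, 12 mm thick along point y: pinch there, along the plunger; 34 mm tall), 13 mm below the bar's top. Site z is the pull direction: it leans 35 degrees from vertical towards photometer -x. Home: photometer (-85, 0, 151) mm. Under the bar a 20 mm dia. hub, then a 22 mm wide sleeve ending 30 mm below this point at home.
- plunger (a joint): Pull along the plunger's axis, m: 0 home (arm locked, nose 8 mm deep in a disc notch), 0.016 stop. Spring 6 N at home, 12 N at 14 mm. It twists only when pulled over about 11.5 mm (pull 13 to 15 mm). Let go when twisted over 0.5 rad, its cross-pin rests on the sleeve at about 11 mm and the arm swings free.
- plunger_twist (a joint): Twist of the red bar about the plunger, rad: 0 home (bar's width in the photometer's x-z plane), 1.45 stop; positive is anticlockwise seen from the handle end. Back under about 0.25 rad and let go, the pin drops into its slot and the spring snaps the plunger in if a notch is there. Low friction (0.02 Nm).
- head_arm (a joint): Swing of the detector arm, rad, positive anticlockwise from above: 0 over the chamber (start), 1.047 over the left pedestal, -1.047 over the right. Notches lie at these angles and stops at +-1.057, so an arm at its stop is in line with the notch (the nose finds it within 0.06 rad). Unlocked it stays where left (friction 0.08 Nm); locked it has 0.02 rad of play.
- head (a point): Top centre of the detector head: grey upright cylinder 42 mm dia., top 150 and underside 94 mm above the table, at the arm's end, 115 mm from the pivot. Grip it across from above or push it. The white beam (26 mm wide, 112 to 132 mm high) joins it on the pivot side. Site x points outward along the arm.
- tile_white: White ceramic reference tile, disc 54 mm dia., 8 mm thick in a thin 60 mm steel rim, on the left or right pedestal (varies); origin at its underside centre, top 80 mm above the table. Fixed.
- tile_black: Black reference tile of the same size, on the other pedestal. Fixed.
- cover (a joint): Opening of the chamber's blue sprung cover, rad: 0 shut, 1.75 fully open; hinged on its far (+x) edge. It springs open by itself in about a second when the latch lets go, if nothing is above it. Shut, its top is 83 mm high, 11 mm under the head.
- cover_hinge (a point): Middle of the cover's hinge line, photometer (164, 0, 80) mm. The cover is 90 mm long from here towards the pivot, 88 mm wide.
- latch (a joint): Sideways slide of the thumb latch, m: 0 latched, 0.014 stop, positive towards photometer +y (left, seen from the robot). A light spring (1.5 to 3 N) returns it; the cover is released past about 9 mm.
- latch_thumb (a point): Top centre of the latch's yellow thumb block: 16 mm (x) x 14 mm (y) x 18 mm tall, on the chamber's top (77 mm high) at photometer x = 48 mm, between pivot and cover; its top is 96.5 mm high. The arm's beam passes over it while the head is over the chamber. Pinch it across y or push its side.
- tin_a: Bystander: small closed sample jar, blue cap, 30 mm dia., 42 mm tall, on the photometer's base plate; origin at its underside.
- tin_b: Bystander: small closed sample jar, orange cap, 30 mm dia., 42 mm tall, on the base plate; origin at its underside.
- flask: Bystander: conical glass flask, 78 mm dia., 104 mm tall, beside the photometer; origin at its underside.
- mortar: Bystander: white ceramic mortar bowl, 100 mm dia., 55 mm tall, beside the photometer; origin at its underside.
- reagent: Bystander: amber reagent bottle, 60 mm dia., 110 mm tall, beside the photometer; origin at its underside.
- beaker: Bystander: glass beaker, 66 mm dia., 75 mm tall, beside the photometer; origin at its underside.
- weight: Bystander: brass calibration weight, 30 mm dia., 38 mm tall, on the base plate beside the chamber; origin at its underside.

How it is judged:
On the way, in this order (a step that is already met when the one before it is completed fails the run):
1. the plunger is out (over 8 mm) and twisted (over 0.6 rad), and stays so with nothing held in the fingers (value of joint plunger above 0.008 m and value of joint plunger_twist above 0.6 rad and contact force between the fingers and anything else below 0.5 N), for 0.2 s.
2. the head is over the white tile (within 10 mm) with the plunger still out (horizontal distance between head and tile_white below 0.01 m and value of joint plunger above 0.006 m), for 0.2 s.
3. the plunger is twisted back (under 0.4 rad) and fully home (under 3 mm), the head over the white tile (horizontal distance between head and tile_white below 0.01 m and value of joint plunger below 0.003 m and value of joint plunger_twist below 0.4 rad), for 0.2 s.
4. the cover has sprung open (over 1.2 rad) (all of step 3 and value of joint cover above 1.2 rad), for 0.2 s.
At the end, for the whole second after the job is handed in: The detector head is over the white tile (centres within 10 mm from above), the plunger is twisted back (under 0.4 rad) and fully home (under 3 mm), and the chamber cover stands open (over 1.2 rad) (all of step 4); the robot touches nothing.
It fails at once if a reference tile is touched (over 1 N) (contact force between any of the fingers, the arm and tile_white above 1 N or contact force between any of the fingers, the arm and tile_black above 1 N).
It fails at once if another thing on the bench is moved by more than 30 mm (distance of any of tin_a, tin_b, flask, mortar, reagent, beaker, weight from where it was at the start of the episode above 0.03 m).
It also fails if it takes over 72 s, if anything falls off the work surface, if the arm or the gripper's body presses on something with over 40 N, if the wrist force passes 120 N, or if a joint passes its speed limit or range.

## Working session

There is one attempt and no reset: what is moved stays moved. The work goes in short steps, Python scripts to look and compute and a tool call to move; the robot and the scene stay as the last step left them, time stands still between calls to the robot, and variables do not carry over. Pictures are saved under pics/ and viewed, and the job is handed in when it is done.

Besides the shell and the picture viewer there is one more tool, called after "Call:" as name([rows], argument=value, ...), one row to a line, values as JSON. step_arm: Moves the arm, as the interface text tells. Its arguments: {"type":"object","properties":{"deltas":{"type":"array","items":{"type":"array","items":{"type":"number"}}},"squeeze":{"type":"number"}},"required":["deltas"]}

```bash
mkdir -p pics; ls
python3 - <<'E'
from bench import ctrl
import cv2
print(ctrl.sense())
for n in ("scene","top","wrist"):
    im=ctrl.read_camera(n); cv2.imwrite(f"pics/{n}0.png",im[:,:,::-1])
    i=ctrl.camera_info(n); print(n,i)
print(ctrl.tips_ahead)
E
```

```text
pics
{'t': 0.0, 'joint_positions': array([ 9.77989495e-01,  3.42714499e-01,  1.52505507e+00,  1.55636740e-05,
        1.27538590e+00, -1.45981840e-01]), 'joint_vel': array([-0.00195172, -0.00071187,  0.00122469,  0.00183579,  0.0002813 ,
        0.00152082]), 'tau': array([ 5.92904726e-04, -4.31233943e+01, -2.44229168e+01,  7.15755788e-02,
        5.59384050e-02, -1.43162360e-04]), 'eef_pos': array([0.22659399, 0.47313466, 0.23703594]), 'tcp_rot': array([-2.89068387e-04,  2.21560739e-01,  9.75146260e-01, -7.26010655e-04]), 'wrist_force': array([ 0.54225955, -0.0246982 ,  0.08031947]), 'moment': array([ 0.00120371, -0.05314139,  0.00547665]), 'width': 0.09196154471008698}
scene {'K': array([[432.10546721,   0.        , 255.4412379 ],
       [  0.        , 432.10546721, 186.45773586],
       [  0.        ,   0.        ,   1.        ]]), 'R': array([[ 0.58092158,  0.81395129, -0.00366239],
       [ 0.44088576, -0.31843852, -0.83917618],
       [-0.68421478,  0.48588086, -0.54384734]]), 't': array([-0.38613067, -0.15323659,  1.39249861])}
top {'K': array([[493.65509928,   0.        , 242.03502582],
       [  0.        , 493.65509928, 194.42469767],
       [  0.        ,   0.        ,   1.        ]]), 'R': array([[ 0.0171651 , -0.99970703,  0.01706493],
       [-0.99312693, -0.01902346, -0.11548594],
       [ 0.11577674, -0.01496532, -0.99316252]]), 't': array([0.03774927, 0.59107353, 1.31485709])}
wrist {'K': array([[297.31863964,   0.        , 254.44236913],
       [  0.        , 297.31863964, 191.29544657],
       [  0.        ,   0.        ,   1.        ]]), 'R': array([[ 0.43128155,  0.90221511, -0.00203013],
       [ 0.86421834, -0.41246989,  0.28808895],
       [ 0.25908083, -0.12600193, -0.9576015 ]]), 't': array([-0.52433957, -0.03599853,  0.39098938])}
0.011
```

View pics/top0.png

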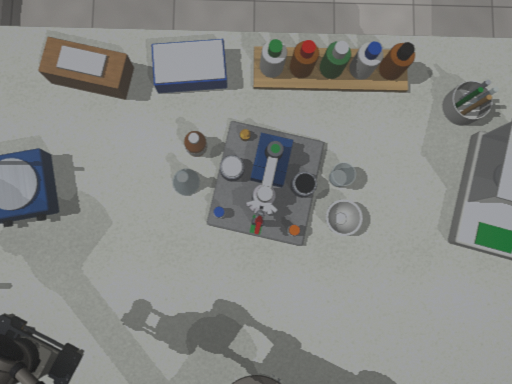

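View pics/scene0.png

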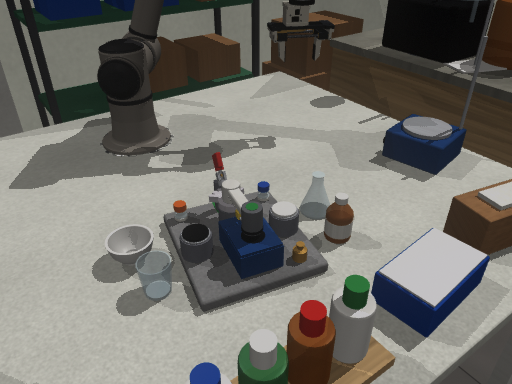

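```bash
cat > h.py <<'E'
import numpy as np, cv2
from bench import ctrl
def proj(n,X,info=None):
    i=info or ctrl.camera_info(n); c=np.asarray(X)@i['R'].T+i['t']
    return (c@i['K'].T)[...,:2]/c[...,2:]
def unproj(n,uv,z):
    i=ctrl.camera_info(n); d=i['R'].T@np.linalg.inv(i['K'])@np.array([*uv,1.]); o=-i['R'].T@i['t']
    return o+d*(z-o[2])/d[2]
E
python3 - <<'E'
from h import *
for l in ["plunger_grip","pivot","head","tile_white","tile_black","latch_thumb","cover","tin_a","tin_b","flask","mortar","reagent","beaker","weight","photometer"]:
    for n in ("top","scene"):
        for r in ctrl.silhouettes(n,l)[:3]:
            m=r['mask'];ys,xs=np.nonzero(m); print(l,n,round(r['confidence'],2),r['bbox'],m.sum(),xs.mean().round(1),ys.mean().round(1))
print(ctrl.sense()['t'])
E
```

```text
plunger_grip scene 0.68 [214.0, 151.8, 10.2, 20.0] 138 217.6 161.3
pivot top 0.63 [206.4, 122.4, 118.5, 126.4] 9383 265.9 183.4
pivot top 0.48 [330.2, 162.0, 24.3, 24.4] 549 342.0 174.5
pivot scene 0.93 [163.2, 154.2, 163.2, 157.1] 11888 240.0 245.8
pivot scene 0.67 [211.3, 146.8, 13.3, 34.3] 205 218.2 163.4
head top 0.72 [248.9, 140.7, 38.2, 73.9] 1076 267.8 180.4
head scene 0.58 [213.5, 179.9, 51.0, 56.1] 1561 239.3 206.5
tile_white top 0.62 [223.6, 155.0, 22.6, 22.4] 379 232.0 166.6
tile_white scene 0.89 [271.2, 198.8, 26.0, 21.7] 371 283.5 210.0
tile_black scene 0.95 [179.6, 222.8, 26.7, 20.2] 457 194.9 233.7
tile_black scene 0.39 [223.7, 222.0, 58.3, 34.8] 1081 253.4 239.9
latch_thumb scene 0.74 [253.9, 183.7, 15.3, 15.6] 203 262.8 190.9
cover top 0.9 [256.5, 130.4, 37.0, 39.1] 683 274.0 149.9
cover scene 0.88 [223.5, 221.7, 58.8, 36.1] 1079 252.8 239.8
cover scene 0.17 [107.1, 225.7, 44.8, 39.2] 1463 128.8 243.1
tin_a top 0.6 [289.9, 227.1, 8.5, 7.6] 114 293.5 230.0
tin_a top 0.56 [214.7, 206.3, 12.9, 8.9] 107 218.9 212.5
tin_a scene 0.77 [254.7, 183.9, 11.9, 14.9] 191 262.7 19
[... 1008 characters left out ...]
9 338.6 219.9
reagent scene 0.58 [208.9, 152.6, 18.6, 18.6] 147 217.5 161.2
reagent scene 0.36 [221.9, 219.8, 61.5, 34.7] 1150 252.6 239.6
beaker top 0.95 [332.2, 163.1, 19.5, 24.5] 502 342.2 174.9
beaker top 0.16 [327.4, 200.6, 35.2, 37.6] 1036 344.2 217.3
beaker scene 0.65 [302.8, 170.9, 26.5, 45.8] 934 315.5 198.2
beaker scene 0.58 [136.2, 250.0, 36.4, 48.4] 1505 154.8 274.1
weight top 0.51 [242.2, 129.9, 8.9, 10.1] 79 245.0 134.6
weight scene 0.5 [291.0, 238.0, 18.8, 27.1] 266 299.4 252.2
photometer top 0.73 [206.6, 121.4, 118.5, 123.3] 9050 266.2 183.7
photometer top 0.57 [257.5, 134.4, 34.8, 37.0] 783 273.3 150.9
photometer scene 0.72 [163.5, 150.3, 164.2, 162.4] 11982 240.0 245.5
1.65
```

The top view shows the photometer near (266,184), white tile on the left pedestal (232,167), black tile on the right (305,184) and the plunger at about (259,225). Next I fit its pose.

Run:
```python
from h import *
from scipy.optimize import least_squares
t=cv2.imread("pics/top0.png"); s=cv2.imread("pics/scene0.png")
mt=max(ctrl.silhouettes("top","photometer"),key=lambda r:r['mask'].sum())['mask'].astype('uint8')
# base plate corners top: hull -> minAreaRect
c=max(cv2.findContours(mt,0,2)[0],key=cv2.contourArea); print(cv2.minAreaRect(c)); q=cv2.boxPoints(cv2.minAreaRect(c)); print(q)
P=dict(pivot=(0,0,.135),head=(.115,0,.150),tw=(.115*.5,.115*.866,.08),tb=(.0575,-.0996,.08))
obs=[("top",P["tw"],(232,166.6)),("scene",P["tw"],(283.5,210)),("scene",P["tb"],(194.9,233.7)),("top",P["tb"],(305,184)),("top",P["head"],(275,149)),("top",P["pivot"],(264,194)),
 ("scene",(-.085-.0,0,.151),(217.6,161.3))]
I={n:ctrl.camera_info(n) for n in("top","scene")}
def w(p,X):
    c,s_=np.cos(p[2]),np.sin(p[2]); X=np.asarray(X); return np.array([p[0]+c*X[0]-s_*X[1],p[1]+s_*X[0]+c*X[1],X[2]])
f=lambda p:np.concatenate([proj(n,w(p,X),I[n])-o for n,X,o in obs])
r=least_squares(f,[.6,0,0],loss='soft_l1'); print(r.x,np.round(f(r.x).reshape(-1,2),1))
np.save("pose.npy",r.x)
p=r.x
big={}
for n,im in (("top",t),("scene",s)):
    im=im.copy()
    k=4
    im=cv2.resize(im,None,fx=k,fy=k,interpolation=cv2.INTER_CUBIC)
    def d(X,col,im=im,n=n): 
        u=proj(n,w(p,X),I[n]); cv2.circle(im,tuple(int(round((a+.5)*k)) for a in u),3,col,-1)
    for x in(-.105,.195):
        for y in (-.135,.135): d((x,y,.025),(0,255,0))
    for x in(.04,.166):
        for y in (-.045,.045): d((x,y,.077),(255,255,0))
    for X in P.values(): d(X,(0,0,255))
    d((-.085,0,.151),(255,0,255)); d((.048,0,.0965),(0,255,255))
    cx,cy=(266,184) if n=="top" else (240,230)
    o=im[max(0,(cy-75)*k):(cy+75)*k,(cx-95)*k:(cx+95)*k]
    cv2.imwrite(f"pics/fit_{n}.png",o)
```

```text
((265.5806884765625, 182.58775329589844), (98.62155151367188, 107.54808807373047), 12.407418251037598)
[[205.86761  224.51088 ]
 [228.97559  119.474625]
 [325.29376  140.66463 ]
 [302.1858   245.70088 ]]
[ 0.58285863 -0.00672393 -0.22126012] [[-0.3 -0.8]
 [ 0.  -2.2]
 [-0.4 -3.1]
 [-0.3 -0.4]
 [ 0.4 -0.5]
 [ 0.5 -0.9]
 [-0.6 -2.9]]
```

View pics/fit_top.png

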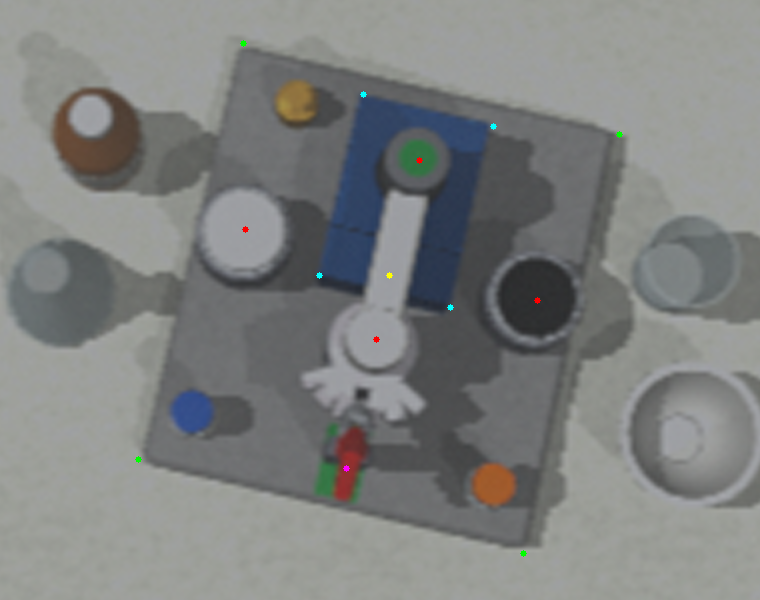

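View pics/fit_scene.png

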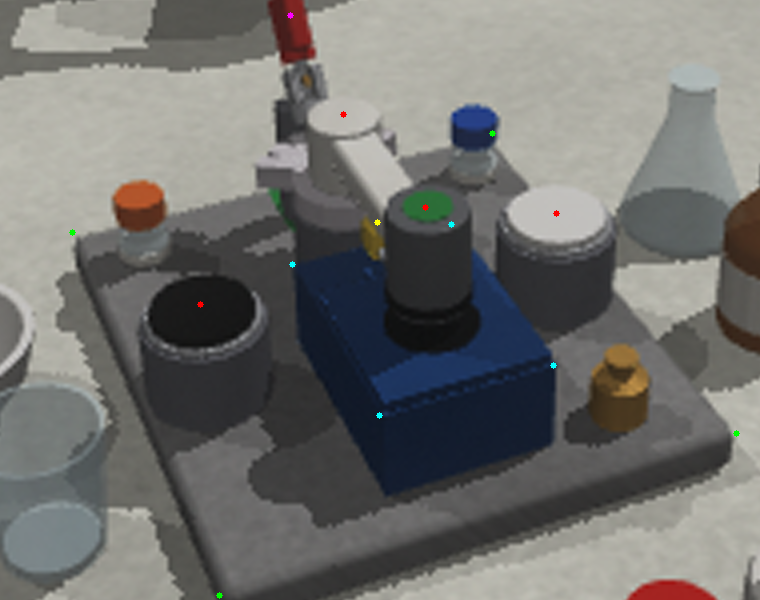

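```bash
cat >> h.py <<'E'
from scipy.spatial.transform import Rotation as Ro
def w(X,p=None):
    p=np.load("pose.npy") if p is None else p
    c,s=np.cos(p[2]),np.sin(p[2]); X=np.asarray(X,float)
    return np.stack([p[0]+c*X[...,0]-s*X[...,1],p[1]+s*X[...,0]+c*X[...,1],X[...,2]],-1)
def tool():
    s=ctrl.sense(); q=s['tcp_rot']; return s['eef_pos'],Ro.from_quat([q[1],q[2],q[3],q[0]]).as_matrix()
def plan(Xph,yaw=0,raw=False):
    """TCP target in photometer frame; yaw: angle of jaw axis from photometer +y (ccw). returns tool shift cm + turn"""
    p=np.load("pose.npy"); e,R=tool()
    d=R.T@((np.array(Xph) if raw else w(Xph))-e)*100
    a=np.arctan2(R[1,1],R[0,1]); want=np.pi/2+p[2]+yaw
    t=-(want-a); t=(t+np.pi/2)%np.pi-np.pi/2
    print("shift cm",d.round(2),"turn",round(t,3)); return d,t
def where():
    p=np.load("pose.npy"); s=ctrl.sense(); e,R=tool(); d=e-[p[0],p[1],0]; c,n=np.cos(p[2]),np.sin(p[2])
    print("t",round(s['t'],2),"ph mm",(np.array([c*d[0]+n*d[1],-n*d[0]+c*d[1],d[2]])*1000).round(1),"yaw",round(np.arctan2(R[1,1],R[0,1])-np.pi/2-p[2],3),"F",s['wrist_force'].round(1),"w",round(s['width']*1000,1))
def wray(uv):
    i=ctrl.camera_info("wrist");K=i['K'];x=(uv[0]-K[0,2])/K[0,0];y=(uv[1]-K[1,2])/K[1,1];r=np.hypot(x,y)
    d=np.array([np.sin(r)*x/r,np.sin(r)*y/r,np.cos(r)]); return -i['R'].T@i['t'],i['R'].T@d
def wproj(X,i=None):
    i=i or ctrl.camera_info("wrist"); c=np.asarray(X)@i['R'].T+i['t']; h=np.hypot(c[...,0],c[...,1]); r=np.arctan2(h,c[...,2])
    return np.stack([i['K'][0,2]+i['K'][0,0]*r*c[...,0]/h,i['K'][1,2]+i['K'][1,1]*r*c[...,1]/h],-1)
E
python3 - <<'E'
from h import *
e,R=tool(); i=ctrl.camera_info("wrist"); c=-i['R'].T@i['t']
print("cam in tool",(R.T@(c-e)).round(3),"cam axis in tool",(R.T@i['R'][2]).round(3), "jx,jy axes\n",(R.T@i['R'].T).round(2))
where(); plan((-.03,0,.33),0)
print(w((-.085,0,.151)),w((.115,0,.15)))
E
```

```text
cam in tool [ 0.079  0.    -0.147] cam axis in tool [-0.288 -0.001  0.958] jx,jy axes
 [[ 0.   -0.96 -0.29]
 [ 1.    0.   -0.  ]
 [ 0.   -0.29  0.96]]
t 1.7 ph mm [-452.7  390.4  237.7] yaw -0.226 F [ 0.8  0.3 -0.4] w 91.9
shift cm [-49.93 -28.59  -9.23] turn -0.226
[0.49993079 0.0119301  0.151     ] [ 0.69505513 -0.03196174  0.15      ]
```

Call:
step_arm([
  [0, 0, -3, -0.113, 1],
  [0, 0, -3, -0.113, 1],
  [0, 0, -3, 0, 1],
])

```text
t: 2.0
eef_pos: [0.2267, 0.4733, 0.3288]
tcp_rot: [-0.0, 0.109, 0.994, -0.0]
wrist_force: [-0.1, 0.2, 0.2]
width: 0.092
```

Run:
```python
from h import *
where(); plan((-.03,0,.33),0)
```

```text
t 2.0 ph mm [-452.8  390.2  328.8] yaw 0.004 F [-0.1  0.2  0.2] w 92.0
shift cm [-42.14 -39.17  -0.12] turn 0.004
```

Call:
step_arm([
  [-3.5, -3.3, 0, 0, 1],
  [-3.5, -3.3, 0, 0, 1],
  [-3.5, -3.3, 0, 0, 1],
  [-3.5, -3.3, 0, 0, 1],
  [-3.5, -3.3, 0, 0, 1],
  [-3.5, -3.3, 0, 0, 1],
  [-3.5, -3.3, 0, 0, 1],
  [-3.5, -3.3, 0, 0, 1],
  [-3.5, -3.3, 0, 0, 1],
  [-3.5, -3.3, 0, 0, 1],
  [-3.5, -3.3, 0, 0, 1],
  [-3.5, -2.9, 0, 0, 1],
])

```text
t: 3.2
eef_pos: [0.5515, -0.0031, 0.3279]
tcp_rot: [0.0, 0.111, 0.994, 0.0]
wrist_force: [0.2, 1.3, -0.1]
width: 0.0917
```

Call:
step_arm([
  [0, 0, 0, 0, 1],
  [0, 0, 0, 0, 1],
])

```text
t: 3.4
eef_pos: [0.5508, -0.0016, 0.327]
tcp_rot: [-0.001, 0.111, 0.994, 0.0]
wrist_force: [-0.2, -0.1, -0.0]
width: 0.0917
```

Run:
```python
from h import *
where()
i=ctrl.camera_info("wrist"); im=ctrl.read_camera("wrist"); np.save("w1.npy",im); import pickle; pickle.dump(i,open("w1.pkl","wb"))
o=np.ascontiguousarray(cv2.resize(im[:,:,::-1],(768,576),interpolation=cv2.INTER_CUBIC))
pts=[(x,y,.077) for x in(.04,.166) for y in(-.045,.045)]+[(0,0,.135),(.115,0,.15),(.0575,.0996,.08),(.0575,-.0996,.08),(-.085,0,.151)]+[(x,y,.025) for x in(-.105,.195) for y in(-.135,.135)]
for X in pts:
    u=wproj(w(X),i)*1.5+.25; cv2.circle(o,(int(u[0]),int(u[1])),2,(0,255,0),-1)
cv2.imwrite("pics/w1.png",o)
for l in ["plunger_grip","head","tile_white","tile_black","latch_thumb"]:
    for r in ctrl.silhouettes("wrist",l)[:2]:
        ys,xs=np.nonzero(r['mask']); print(l,round(r['confidence'],2),r['bbox'],xs.mean().round(1),ys.mean().round(1))
```

```text
t 3.4 ph mm [-32.4  -2.1 327. ] yaw -0.001 F [-0.2 -0.1 -0. ] w 91.7
plunger_grip 0.88 [243.5, 106.6, 19.9, 45.4] 253.5 130.6
head 0.64 [223.6, 151.3, 59.0, 149.4] 254.3 203.4
tile_white 0.93 [301.7, 202.0, 41.1, 39.4] 320.8 220.7
tile_black 0.57 [168.0, 208.0, 38.9, 33.2] 189.1 222.8
```

View pics/w1.png

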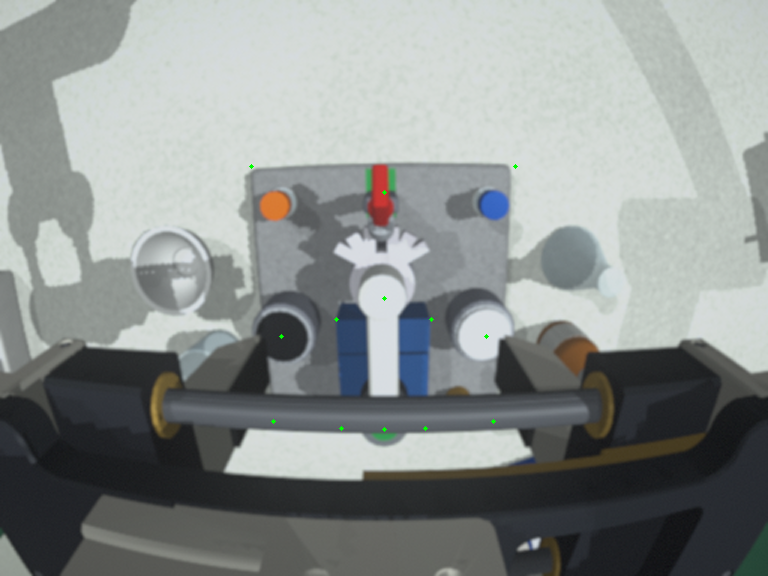

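The wrist view shows the red bar at about (380,193), column top (382,296), and tiles at (482,332) and (285,334), all within a few px of the fit. I'll refine the pose with these.

Run:
```python
from h import *
import pickle
from scipy.optimize import least_squares
iw=pickle.load(open("w1.pkl","rb")); I={n:ctrl.camera_info(n) for n in("top","scene")}
T=dict(pv=(0,0,.135),hd=(.115,0,.15),tw=(.0575,.0996,.08),tb=(.0575,-.0996,.08),
 c1=(.04,.045,.077))
obs=[("top",T["tw"],(232,166.6)),("top",T["tb"],(305,184)),("top",T["hd"],(275,149)),("top",T["pv"],(264.5,193.5)),
("scene",T["tw"],(283.5,210)),("scene",T["tb"],(194.9,233.7)),("scene",T["pv"],(240+(343-380)/4,155+115/4)),
("wrist",T["tw"],(481.5/1.5,332/1.5)),("wrist",T["tb"],(285/1.5,334/1.5)),("wrist",T["pv"],(382/1.5,296/1.5)),("wrist",(-.085,0,.151),(380/1.5,193/1.5)),]
W={"top":1.,"scene":.5,"wrist":.6}
f=lambda p:np.concatenate([(wproj(w(X,p),iw)-o if n=="wrist" else proj(n,w(X,p),I[n])-o)*W[n] for n,X,o in obs])
r=least_squares(f,np.load("pose.npy"),loss='soft_l1'); print(np.load("pose.npy"),r.x)
for o,e in zip(obs,f(r.x).reshape(-1,2)/1): print(o[0],(e/W[o[0]]).round(1))
np.save("pose.npy",r.x)
where(); plan((-.087,0,.21),0)
im=np.load("w1.npy"); cv2.imwrite("pics/w1z.png",cv2.resize(im[90:270,165:345,::-1],(720,576),interpolation=cv2.INTER_CUBIC))
```

```text
[ 0.58285863 -0.00672393 -0.22126012] [ 0.58146547 -0.00779382 -0.20860956]
top [-0.2  0.2]
top [-0.  -0.4]
top [ 0.2 -0.1]
top [0.4 0.2]
scene [-0.7 -2.7]
scene [-0.7 -3. ]
scene [-1.3 -0.9]
wrist [2.6 1.4]
wrist [-2.7  1.8]
wrist [0.3 0.6]
wrist [ 0.6 -1.2]
t 3.7 ph mm [-32.1   1.3 328.2] yaw -0.01 F [ 0.1 -0.3  0.4] w 92.0
shift cm [ 5.5  -0.19 11.82] turn -0.01
```

View pics/w1z.png

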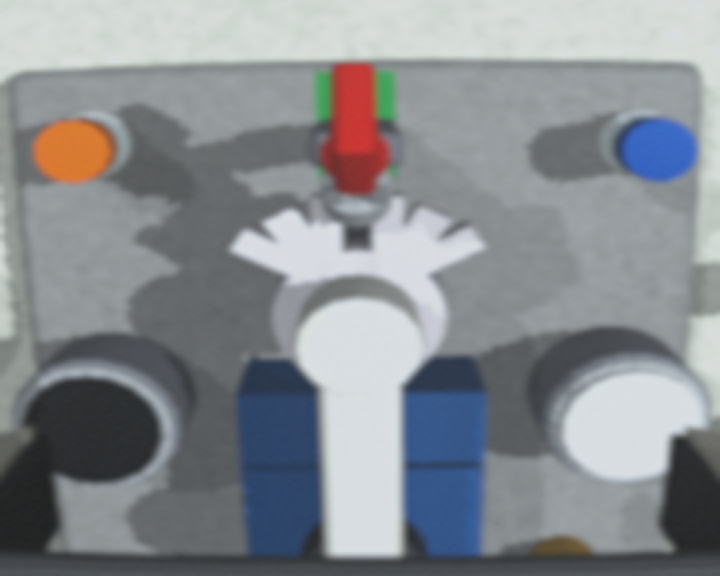

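Call:
step_arm([
  [1.4, 0, 2.5, -0.01, 0.7],
  [1.4, -0.1, 2.5, 0, 0.7],
  [1.4, -0.1, 2.5, 0, 0.6],
  [1.3, 0, 2.5, 0, 0.6],
  [0, 0, 1.5, 0, 0.6],
  [0, 0, 0, 0, 0.6],
  [0, 0, 0, 0, 0.6],
])

```text
t: 4.4
eef_pos: [0.4969, 0.0091, 0.2135]
tcp_rot: [0.001, 0.105, 0.994, 0.0]
wrist_force: [-0.1, 0.4, 0.5]
width: 0.055
```

Run:
```python
from h import *
where()
im=ctrl.read_camera("wrist")
o=np.ascontiguousarray(cv2.resize(im[:,:,::-1],(768,576),interpolation=cv2.INTER_CUBIC))
a=np.radians(35); ax=np.array([-np.sin(a),0,np.cos(a)])
for k in (-.02,0,.013):
    u=wproj(w(np.array([-.085,0,.151])+k*ax))*1.5+.25; cv2.circle(o,(int(u[0]),int(u[1])),2,(0,255,0),-1)
cv2.imwrite("pics/w2.png",o)
for r in ctrl.silhouettes("wrist","plunger_grip")[:2]:
        ys,xs=np.nonzero(r['mask']); print(round(r['confidence'],2),r['bbox'],xs.mean().round(1),ys.mean().round(1))
plan((-.087,0,.146),0)
```

```text
t 4.4 ph mm [-86.2  -1.  213.5] yaw -0.001 F [-0.1  0.4  0.5] w 55.0
0.93 [243.0, 188.0, 24.2, 52.1] 254.1 214.4
0.48 [214.4, 225.9, 78.0, 89.8] 254.6 259.6
shift cm [0.15 0.11 6.79] turn -0.002
```

View pics/w2.png

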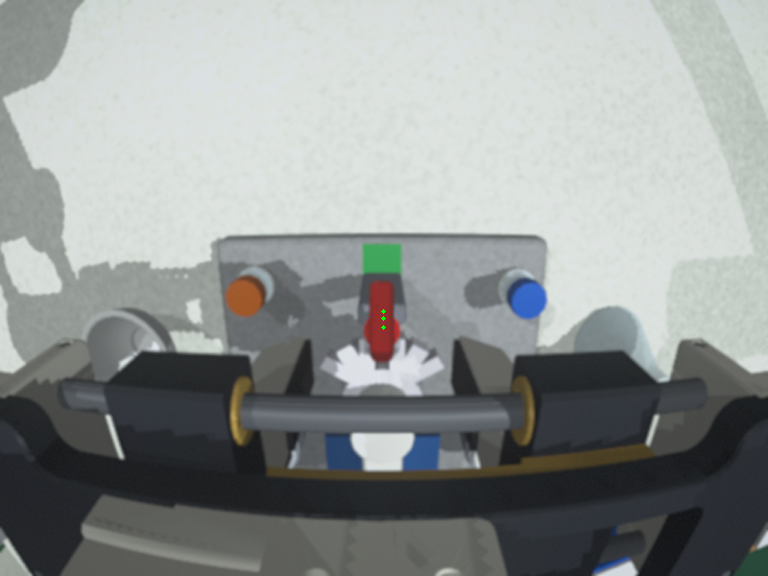

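Call:
step_arm([
  [0, 0, 2, 0, 0.6],
  [0, 0, 2, 0, 0.6],
  [0.1, 0, 2, 0, 0.6],
  [0, 0, 0.8, 0, 0.6],
  [0, 0, 0, 0, 0.6],
  [0, 0, 0, 0, 0.25],
  [0, 0, 0, 0, 0.25],
], squeeze=30)

```text
t: 5.2
eef_pos: [0.4965, 0.0088, 0.1459]
tcp_rot: [0.001, 0.105, 0.994, 0.0]
wrist_force: [-0.3, 0.0, 0.4]
width: 0.0437
```

Run:
```python
from h import *
where()
im=ctrl.read_camera("wrist")
o=cv2.resize(im[150:310,150:360,::-1],(787,600),interpolation=cv2.INTER_CUBIC)
cv2.imwrite("pics/w3.png",o)
```

```text
t 5.2 ph mm [-86.6  -1.3 145.9] yaw -0.002 F [-0.3  0.   0.4] w 43.7
```

View pics/w3.png

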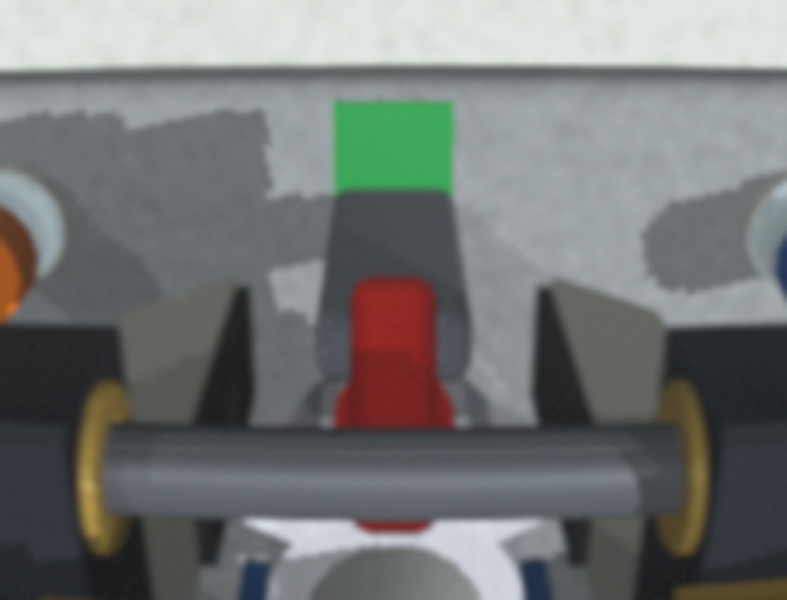

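The bar (393,350) lies centred between the pads (250 and 540). Closing.

Call:
step_arm([
  [0, 0, 0, 0, 0],
  [0, 0, 0, 0, 0],
  [0, 0, 0, 0, 0],
  [0, 0, 0, 0, 0],
  [0, 0, 0, 0, 0],
], squeeze=30)

```text
t: 5.75
eef_pos: [0.4957, 0.0091, 0.1448]
tcp_rot: [0.0, 0.105, 0.994, 0.0]
wrist_force: [-0.6, 0.0, 1.1]
width: 0.0116
```

Run:
```python
from h import *
where()
```

```text
t 5.75 ph mm [-87.4  -1.3 144.8] yaw -0.002 F [-0.6  0.   1.1] w 11.6
```

Call:
step_arm([
  [0.2, 0, -0.29, 0, 0],
  [0.2, 0, -0.29, 0, 0],
  [0.2, 0, -0.29, 0, 0],
  [0.2, 0, -0.28, 0, 0],
  [0, 0, 0, 0, 0],
  [0, 0, 0, 0, 0],
])

```text
t: 6.35
eef_pos: [0.4882, 0.0106, 0.1558]
tcp_rot: [0.0, 0.105, 0.994, 0.0]
wrist_force: [6.2, 0.3, -9.7]
width: 0.012
```

Run:
```python
from h import *
where()
im=ctrl.read_camera("wrist")
o=cv2.resize(im[150:310,150:360,::-1],(787,600),interpolation=cv2.INTER_CUBIC)
cv2.imwrite("pics/w4.png",o)
s=ctrl.read_camera("scene"); cv2.imwrite("pics/s4.png",cv2.resize(s[130:230,170:300,::-1],(780,600),interpolation=cv2.INTER_CUBIC))
```

```text
t 6.35 ph mm [-95.   -1.3 155.8] yaw -0.002 F [ 6.2  0.3 -9.7] w 12.0
```

View pics/w4.png

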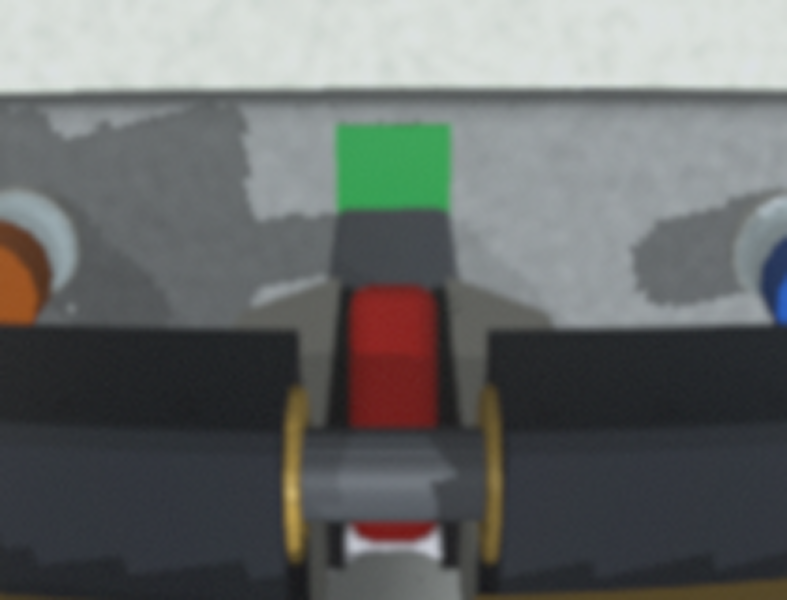

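View pics/s4.png

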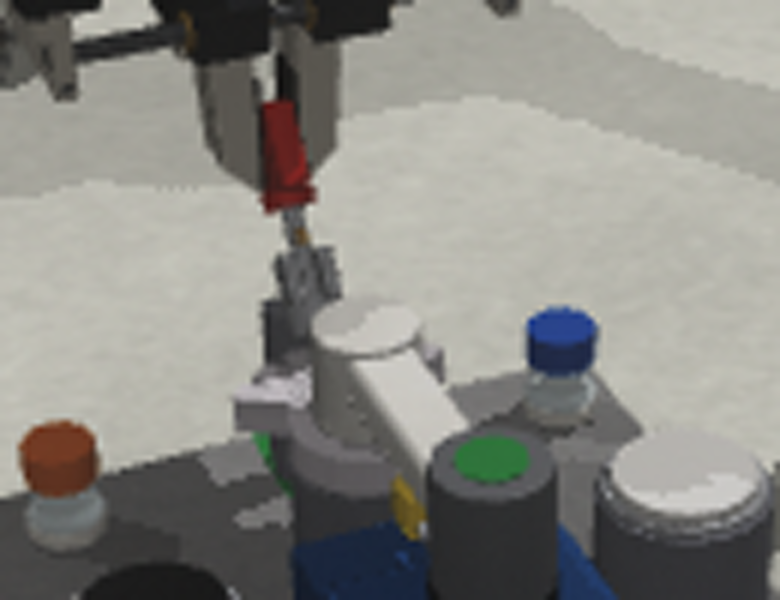

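Call:
step_arm([
  [0.05, 0, -0.07, 0, 0],
  [0, 0, 0, -0.08, 0],
  [0, 0, 0, -0.08, 0],
  [0, 0, 0, -0.08, 0],
  [0, 0, 0, -0.08, 0],
  [0, 0, 0, 0, 0],
])

```text
t: 7.05
eef_pos: [0.4874, 0.009, 0.1563]
tcp_rot: [-0.0, -0.055, 0.998, -0.001]
wrist_force: [4.1, -6.6, -11.1]
width: 0.0148
```

Run:
```python
from h import *
where(); print(ctrl.sense()['moment'])
im=ctrl.read_camera("wrist")
o=cv2.resize(im[150:310,150:360,::-1],(787,600),interpolation=cv2.INTER_CUBIC)
cv2.imwrite("pics/w5.png",o)
```

```text
t 7.05 ph mm [-95.5  -3.  156.3] yaw 0.319 F [  4.1  -6.6 -11.1] w 14.8
[-1.69253986 -0.61004573 -0.51823017]
```

View pics/w5.png

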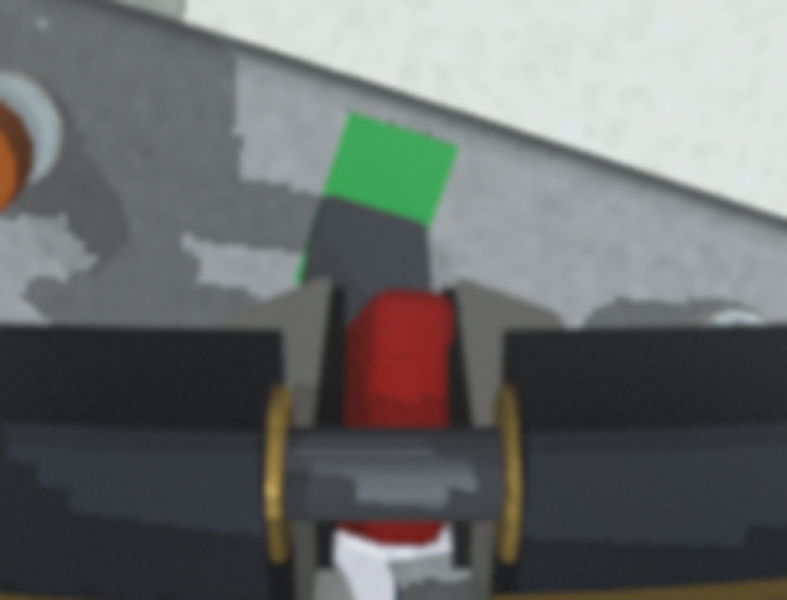

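Call:
step_arm([
  [0, 0, 0, -0.08, 0],
  [0, 0, 0, -0.08, 0],
  [0, 0, 0, -0.08, 0],
  [0, 0, 0, 0, 0],
])

```text
t: 7.5
eef_pos: [0.4873, 0.0079, 0.1564]
tcp_rot: [-0.001, -0.174, 0.985, -0.002]
wrist_force: [3.2, -11.8, -9.2]
width: 0.0174
```

Run:
```python
from h import *
where(); print(ctrl.sense()['moment'])
im=ctrl.read_camera("wrist")
o=cv2.resize(im[150:310,150:360,::-1],(787,600),interpolation=cv2.INTER_CUBIC)
cv2.imwrite("pics/w6.png",o)
```

```text
t 7.5 ph mm [-95.4  -4.1 156.4] yaw 0.559 F [  3.2 -11.8  -9.2] w 17.4
[-2.49040238 -0.55253217 -0.49937446]
```

View pics/w6.png

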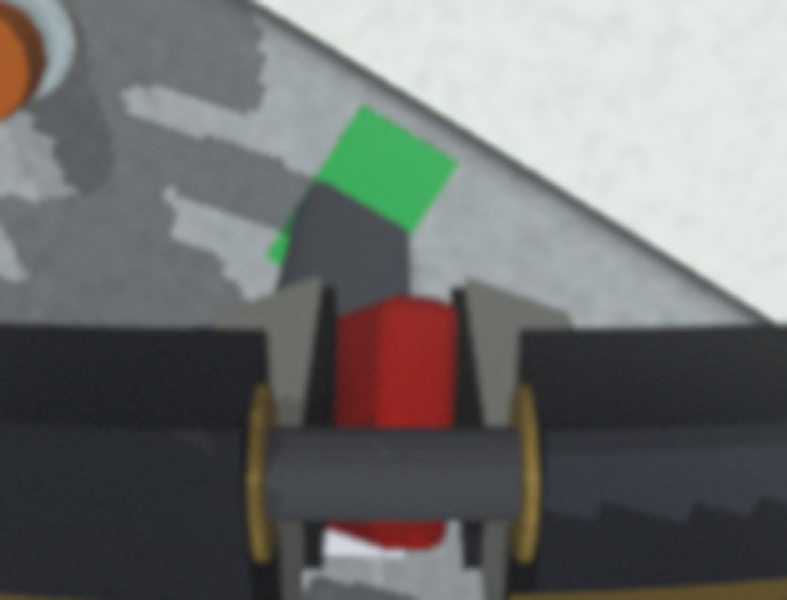

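Call:
step_arm([
  [0, 0, 0, -0.08, 0],
  [0, 0, 0, -0.08, 0],
  [0, 0, 0, -0.08, 0],
  [0, 0, 0, -0.06, 0],
  [0, 0, 0, 0, 0],
])

```text
t: 8.05
eef_pos: [0.4875, 0.0059, 0.1572]
tcp_rot: [-0.001, -0.319, 0.948, -0.004]
wrist_force: [-0.2, -20.3, -4.3]
width: 0.0205
```

Run:
```python
from h import *
where(); print(ctrl.sense()['moment'])
im=ctrl.read_camera("wrist")
o=cv2.resize(im[150:310,150:360,::-1],(787,600),interpolation=cv2.INTER_CUBIC)
cv2.imwrite("pics/w7.png",o)
s=ctrl.read_camera("scene"); cv2.imwrite("pics/s7.png",cv2.resize(s[130:230,170:300,::-1],(780,600),interpolation=cv2.INTER_CUBIC))
```

```text
t 8.05 ph mm [-94.8  -6.  157.2] yaw 0.859 F [ -0.2 -20.3  -4.3] w 20.5
[-4.04221917 -0.07268657 -0.62624364]
```

View pics/w7.png

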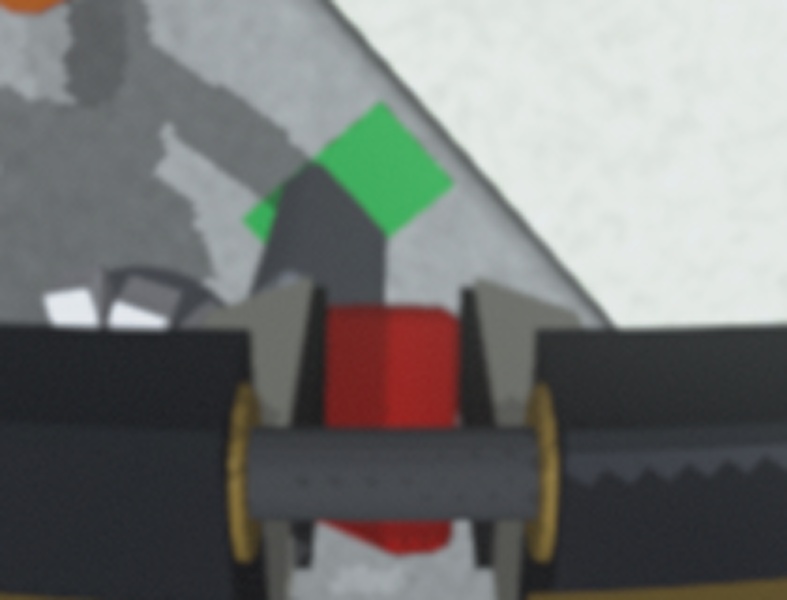

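View pics/s7.png

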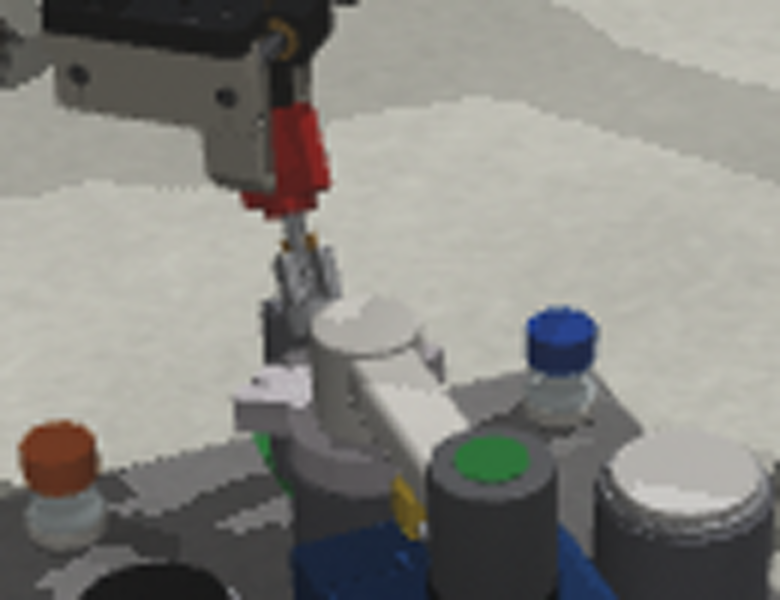

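Call:
step_arm([
  [0.15, -0.13, 0, 0, 0],
  [0.15, -0.13, 0, 0, 0],
  [0, 0, 0, 0, 0],
], squeeze=15)

```text
t: 8.45
eef_pos: [0.4874, 0.0052, 0.1574]
tcp_rot: [0.001, -0.319, 0.948, -0.001]
wrist_force: [4.0, -4.0, -3.6]
width: 0.0214
```

Run:
```python
from h import *
where(); print(ctrl.sense()['moment'])
```

```text
t 8.45 ph mm [-94.8  -6.7 157.4] yaw 0.857 F [ 4.  -4.  -3.6] w 21.4
[-1.09832829 -0.660799   -0.17921839]
```

Call:
step_arm([
  [0, 0, 0, 0, 0.5],
  [0, 0, 0, 0, 0.5],
  [0, 0, 0, 0, 0.5],
  [0, 0, 0, 0, 0.5],
  [0, 0, 0, 0, 0.5],
])

```text
t: 8.95
eef_pos: [0.4864, 0.007, 0.157]
tcp_rot: [-0.0, -0.319, 0.948, 0.0]
wrist_force: [0.5, 0.1, 0.2]
width: 0.0455
```

Run:
```python
from h import *
where()
im=ctrl.read_camera("wrist")
o=cv2.resize(im[150:310,150:360,::-1],(787,600),interpolation=cv2.INTER_CUBIC)
cv2.imwrite("pics/w8.png",o)
s=ctrl.read_camera("scene"); cv2.imwrite("pics/s8.png",cv2.resize(s[130:230,170:300,::-1],(780,600),interpolation=cv2.INTER_CUBIC))
```

```text
t 8.95 ph mm [-96.1  -5.2 157. ] yaw 0.858 F [0.5 0.1 0.2] w 45.5
```

View pics/w8.png

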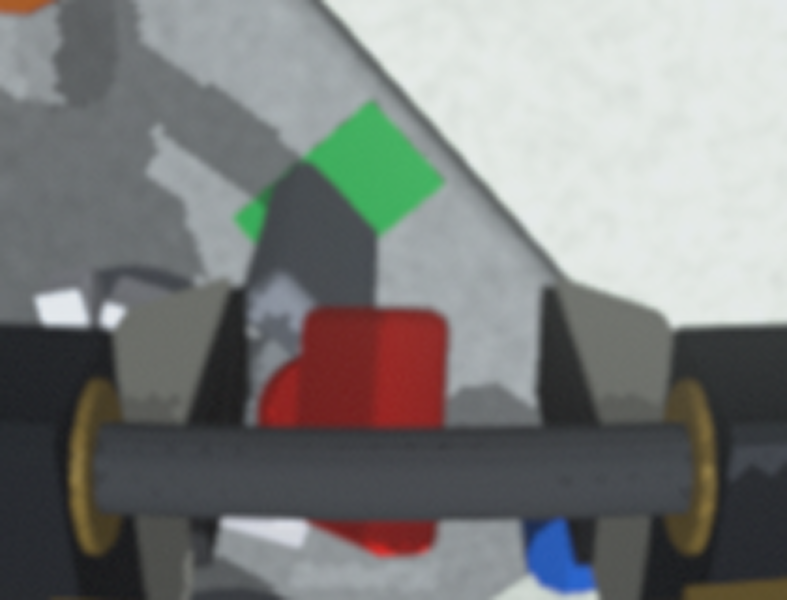

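View pics/s8.png

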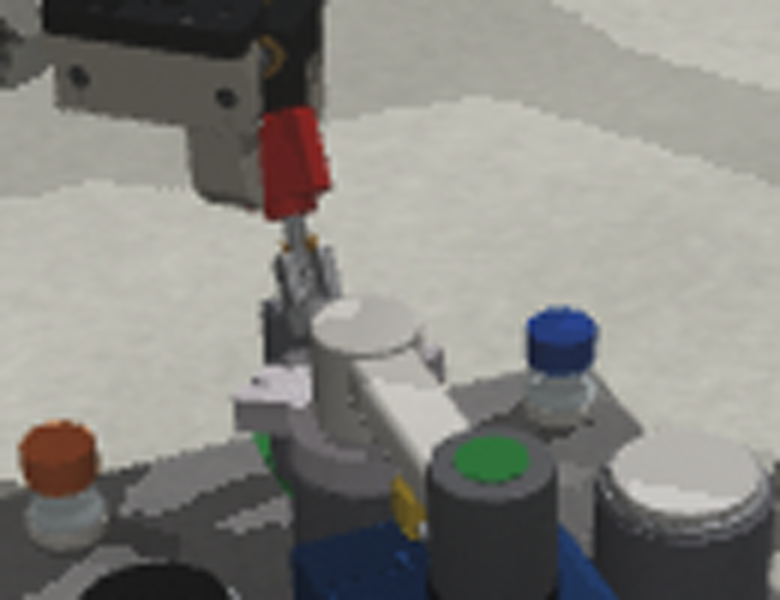

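Call:
step_arm([
  [0, 0, -2, 0, 0.55],
  [0, 0, -4, 0, 0.8],
  [0, 0, -4, 0, 1],
  [0, 0, 0, 0.14, 1],
  [0, 0, 0, 0.14, 1],
  [0, 0, 0, 0.14, 1],
  [0, 0, 0, 0.14, 1],
  [0, 0, 0, 0.14, 1],
  [0, 0, 0, 0.14, 1],
  [0, 0, 0, 0.02, 1],
])

```text
t: 10.05
eef_pos: [0.4864, 0.0069, 0.2569]
tcp_rot: [-0.0, 0.106, 0.994, 0.0]
wrist_force: [-0.4, 0.7, 0.3]
width: 0.092
```

Run:
```python
from h import *
where(); plan((.115,0,.22))
s=ctrl.read_camera("scene"); cv2.imwrite("pics/s9.png",cv2.resize(s[130:230,170:300,::-1],(780,600),interpolation=cv2.INTER_CUBIC))
```

```text
t 10.05 ph mm [-96.   -5.3 256.9] yaw -0.004 F [-0.4  0.7  0.3] w 92.0
shift cm [-21.1    0.62   3.68] turn -0.004
```

View pics/s9.png

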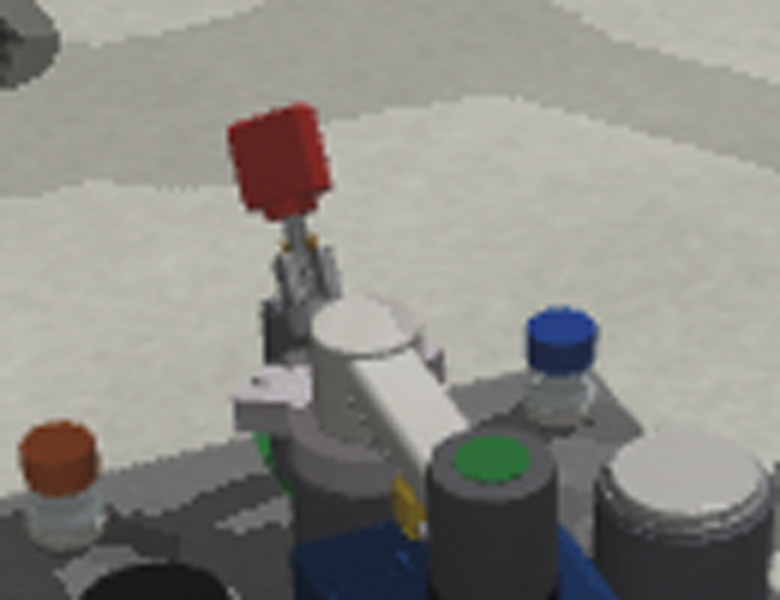

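The red bar (280,160) stands twisted and out by itself, with the pin on the sleeve. Now I go over the head.

Call:
step_arm([
  [-3.5, 0.1, 0, 0, 1],
  [-3.5, 0.1, 0, 0, 1],
  [-3.5, 0.1, 0, 0, 1],
  [-3.5, 0.1, 0, 0, 1],
  [-3.5, 0.1, 1, 0, 1],
  [-3.5, 0.1, 1.5, 0, 1],
  [0, 0, 1.2, 0, 1],
  [0, 0, 0, 0, 1],
  [0, 0, 0, 0, 1],
])

```text
t: 11.0
eef_pos: [0.6923, -0.0309, 0.2202]
tcp_rot: [-0.0, 0.104, 0.995, 0.0]
wrist_force: [0.3, 0.0, 0.6]
width: 0.092
```

Run:
```python
from h import *
where(); plan((.115,0,.136))
im=ctrl.read_camera("wrist")
cv2.imwrite("pics/w10.png",cv2.resize(im[:,:,::-1],(768,576),interpolation=cv2.INTER_CUBIC))
s=ctrl.read_camera("scene"); cv2.imwrite("pics/s10.png",cv2.resize(s[100:260,140:350,::-1],(787,600),interpolation=cv2.INTER_CUBIC))
```

```text
t 11.0 ph mm [113.2   0.3 220.2] yaw -0.001 F [0.3 0.  0.6] w 92.0
shift cm [-0.19 -0.03  8.42] turn -0.001
```

View pics/w10.png

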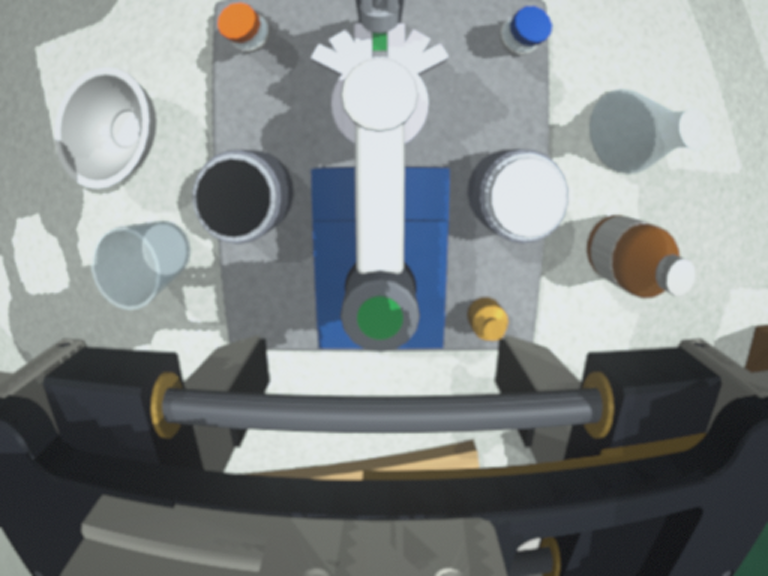

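View pics/s10.png

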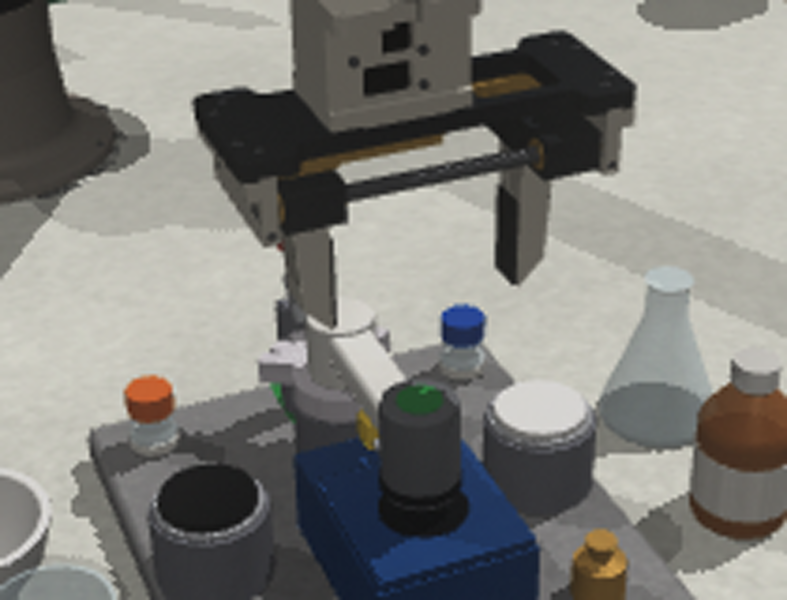

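Call:
step_arm([
  [-0.1, 0, 3, 0, 1],
  [-0.1, 0, 3, 0, 1],
  [0, 0, 2.4, 0, 1],
  [0, 0, 0, 0, 0.52],
  [0, 0, 0, 0, 0.52],
  [0, 0, 0, 0, 0.52],
  [0, 0, 0, 0, 0.52],
  [0, 0, 0, 0, 0.52],
], squeeze=8)

```text
t: 11.9
eef_pos: [0.6956, -0.0317, 0.1374]
tcp_rot: [0.001, 0.105, 0.994, -0.0]
wrist_force: [-0.3, 0.6, -0.7]
width: 0.0563
```

Run:
```python
from h import *
where()
# arc rows: yaw step 0.105 x10 at radius .115, each row: shift in tool frame then turn
da=.105
for k in (1,):
    # at angle a tool x=-radial, tool y=tangential(+)
    r=.115; print("tool x",-(r*np.cos(da)-r)*100,"tool y",r*np.sin(da)*100)
im=ctrl.read_camera("wrist")
cv2.imwrite("pics/w11.png",cv2.resize(im[:,:,::-1],(768,576),interpolation=cv2.INTER_CUBIC))
```

```text
t 11.9 ph mm [116.6   0.2 137.4] yaw -0.002 F [-0.3  0.6 -0.7] w 56.3
tool x 0.0633355283922804 tool y 1.2052824415321486
```

View pics/w11.png

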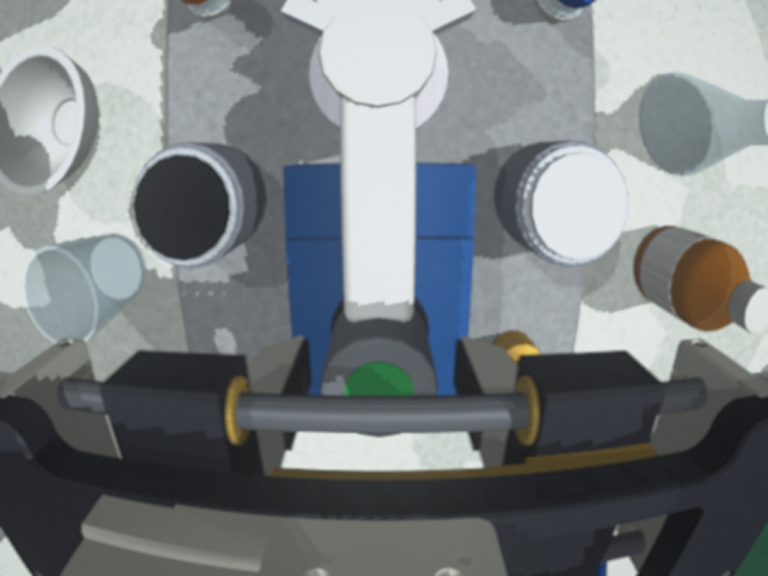

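Call:
step_arm([
  [0.06, 1.2, 0, -0.105, 0.52],
  [0.06, 1.2, 0, -0.105, 0.52],
  [0.06, 1.2, 0, -0.105, 0.52],
  [0.06, 1.2, 0, -0.105, 0.52],
  [0.06, 1.2, 0, -0.105, 0.52],
  [0, 0, 0, 0, 0.52],
])

```text
t: 12.55
eef_pos: [0.692, 0.029, 0.1363]
tcp_rot: [0.0, -0.158, 0.987, 0.0]
wrist_force: [-0.0, 0.2, 0.6]
width: 0.0478
```

Run:
```python
from h import *
where()
im=ctrl.read_camera("wrist")
cv2.imwrite("pics/w12.png",cv2.resize(im[:,:,::-1],(768,576),interpolation=cv2.INTER_CUBIC))
a=.525; plan((.115*np.cos(a),.115*np.sin(a),.136),a)
```

```text
t 12.55 ph mm [100.5  58.9 136.3] yaw 0.525 F [-0.   0.2  0.6] w 47.8
shift cm [0.14 0.03 0.02] turn -0.003
```

View pics/w12.png

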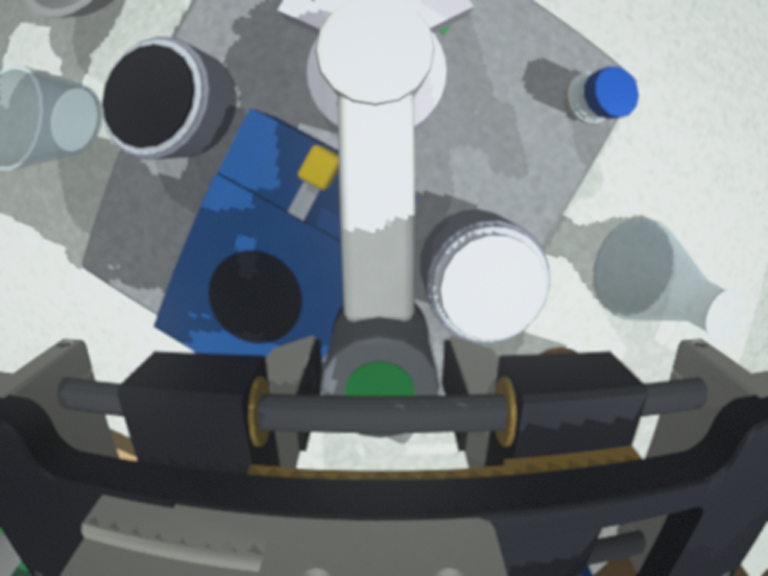

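The arm swings freely; the latch shows at (318,168), and the head is in the fingers. Continuing to the stop.

Call:
step_arm([
  [0.1, 1.2, 0, -0.105, 0.52],
  [0.08, 1.2, 0, -0.105, 0.52],
  [0.07, 1.2, 0, -0.105, 0.52],
  [0.06, 1.2, 0, -0.105, 0.52],
  [0.06, 1.2, 0, -0.105, 0.52],
  [0, 0.3, 0, 0, 0.52],
  [0, 0.3, 0, 0, 0.52],
  [0, 0, 0, 0, 0.52],
])

```text
t: 13.4
eef_pos: [0.6569, 0.0795, 0.1361]
tcp_rot: [0.002, -0.405, 0.914, -0.002]
wrist_force: [6.5, -3.0, -3.3]
width: 0.0475
```

Run:
```python
from h import *
where()
im=ctrl.read_camera("wrist")
cv2.imwrite("pics/w13.png",cv2.resize(im[:,:,::-1],(768,576),interpolation=cv2.INTER_CUBIC))
a=1.05; plan((.115*np.cos(a),.115*np.sin(a),.136),a)
```

```text
t 13.4 ph mm [ 55.7 101.1 136.1] yaw 1.042 F [ 6.5 -3.  -3.3] w 47.5
shift cm [ 0.04 -0.2   0.02] turn -0.008
```

View pics/w13.png

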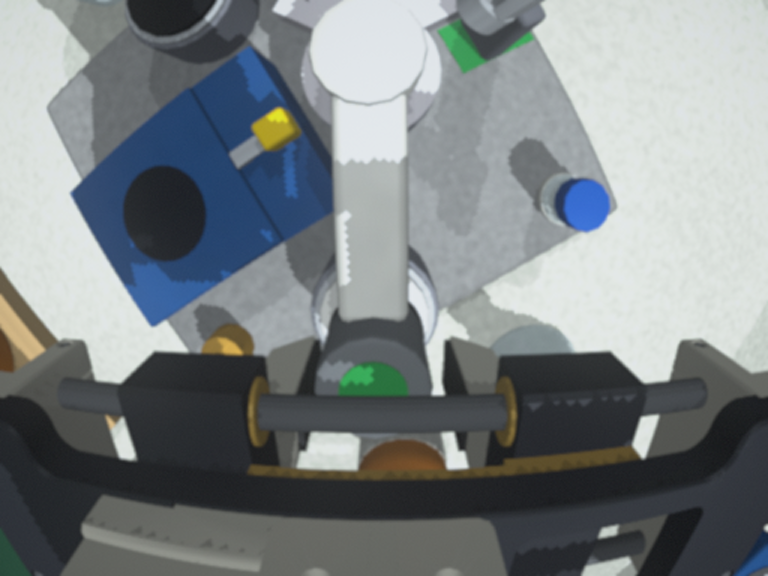

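Call:
step_arm([
  [0, -0.4, 0, 0, 0.52],
  [0, 0, 0, 0, 0.7],
  [0, 0, 0, 0, 0.7],
  [0, 0, 0, 0, 0.7],
  [0, 0, -3, 0, 0.7],
  [0, 0, -4, 0, 0.7],
  [0, 0, -4, 0.1, 0.6],
  [0, 0, 0, 0.085, 0.6],
  [0, 0, 0, 0, 0.6],
])

```text
t: 14.35
eef_pos: [0.658, 0.0788, 0.2475]
tcp_rot: [0.001, -0.321, 0.947, -0.0]
wrist_force: [0.4, 0.3, 0.7]
width: 0.0553
```

Run:
```python
from h import *
where()
im=ctrl.read_camera("top"); cv2.imwrite("pics/t14.png",cv2.resize(im[110:260,170:360,::-1],(760,600),interpolation=cv2.INTER_CUBIC))
im=ctrl.read_camera("wrist")
cv2.imwrite("pics/w14.png",cv2.resize(im[:,:,::-1],(768,576),interpolation=cv2.INTER_CUBIC))
plan((-.096,-.007,.240),.858)
```

```text
t 14.35 ph mm [ 56.9 100.6 247.5] yaw 0.862 F [0.4 0.3 0.7] w 55.3
shift cm [18.04  4.61  0.53] turn 0.007
```

View pics/w14.png

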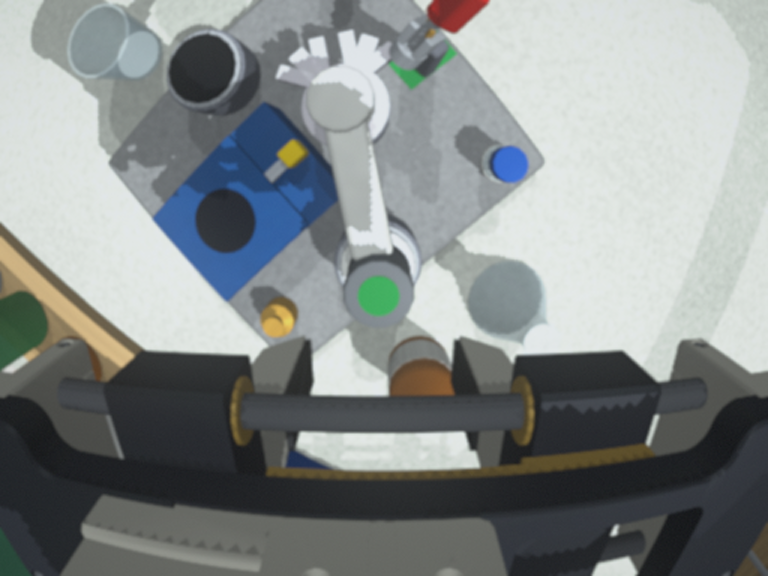

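Call:
step_arm([
  [3, 0.8, 0, 0, 0.6],
  [3, 0.8, 0, 0, 0.6],
  [3, 0.8, 0, 0, 0.6],
  [3, 0.8, 0, 0, 0.6],
  [3, 0.7, 0, 0, 0.6],
  [3, 0.7, 0, 0, 0.6],
  [0, 0, 1.5, 0, 0.6],
  [0, 0, 0, 0, 0.6],
  [0, 0, 0, 0, 0.6],
])

```text
t: 15.35
eef_pos: [0.4868, 0.0057, 0.2304]
tcp_rot: [-0.001, -0.322, 0.947, 0.0]
wrist_force: [0.8, 0.6, 0.4]
width: 0.0547
```

Run:
```python
from h import *
where()
im=ctrl.read_camera("top"); cv2.imwrite("pics/t15.png",cv2.resize(im[110:260,170:360,::-1],(760,600),interpolation=cv2.INTER_CUBIC))
im=ctrl.read_camera("wrist")
cv2.imwrite("pics/w15.png",cv2.resize(im[:,:,::-1],(768,576),interpolation=cv2.INTER_CUBIC))
plan((-.096,-.006,.160),.858)
a=1.057
print((proj("top",w((.115*np.cos(a),.115*np.sin(a),.15)))-[170,110])*4)
```

```text
t 15.35 ph mm [-95.4  -6.4 230.4] yaw 0.864 F [0.8 0.6 0.4] w 54.7
shift cm [0.06 0.1  7.09] turn 0.006
[245.39109184 209.23432607]
```

View pics/w15.png

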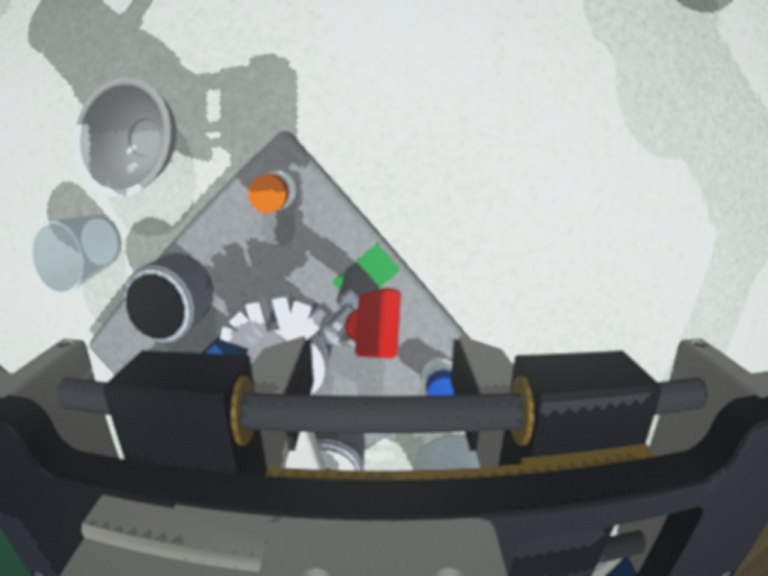

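View pics/t15.png

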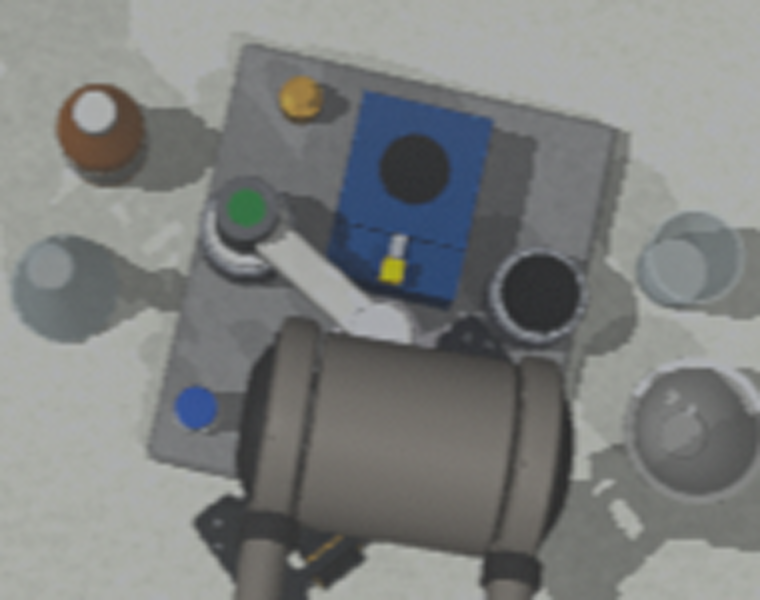

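The head sits at the predicted stop position (245,209), and the bar is centred between the fingers. Descending and narrowing loosely.

Call:
step_arm([
  [0, 0, 2.5, 0, 0.6],
  [0.05, 0.05, 2.5, 0, 0.6],
  [0, 0, 2, 0, 0.6],
  [0, 0, 0, 0, 0.6],
  [0, 0, 0, 0, 0.33],
  [0, 0, 0, 0, 0.33],
  [0, 0, 0, 0, 0.33],
  [0, 0, 0, 0, 0.33],
])

```text
t: 16.25
eef_pos: [0.4867, 0.0057, 0.1617]
tcp_rot: [0.001, -0.321, 0.947, -0.0]
wrist_force: [-0.5, -0.8, 1.0]
width: 0.0315
```

Run:
```python
from h import *
where()
im=ctrl.read_camera("wrist")
cv2.imwrite("pics/w16.png",cv2.resize(im[150:310,150:360,::-1],(787,600),interpolation=cv2.INTER_CUBIC))
```

```text
t 16.25 ph mm [-95.5  -6.5 161.7] yaw 0.863 F [-0.5 -0.8  1. ] w 31.5
```

View pics/w16.png

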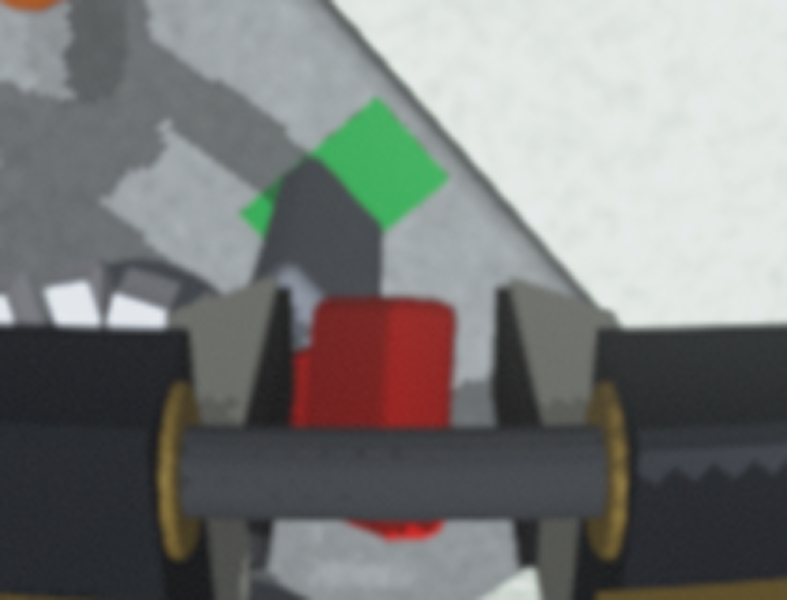

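Call:
step_arm([
  [0, 0, 0, 0.1, 0.3],
  [0, 0, 0, 0.1, 0.3],
  [0, 0, 0, 0.1, 0.3],
  [0, 0, 0, 0.1, 0.3],
  [0, 0.1, 0, 0.1, 0.3],
  [0, 0.1, 0, 0.1, 0.3],
  [0, 0.1, 0, 0.1, 0.3],
  [0, 0.1, 0, 0.1, 0.3],
  [0, 0, 0, 0, 0.3],
])

```text
t: 17.2
eef_pos: [0.4854, 0.0098, 0.161]
tcp_rot: [-0.0, 0.073, 0.997, 0.0]
wrist_force: [-1.2, 0.8, -0.7]
width: 0.0277
```

Run:
```python
from h import *
where()
im=ctrl.read_camera("wrist")
cv2.imwrite("pics/w17.png",cv2.resize(im[150:310,150:360,::-1],(787,600),interpolation=cv2.INTER_CUBIC))
```

```text
t 17.2 ph mm [-97.6  -2.7 161. ] yaw 0.062 F [-1.2  0.8 -0.7] w 27.7
```

View pics/w17.png

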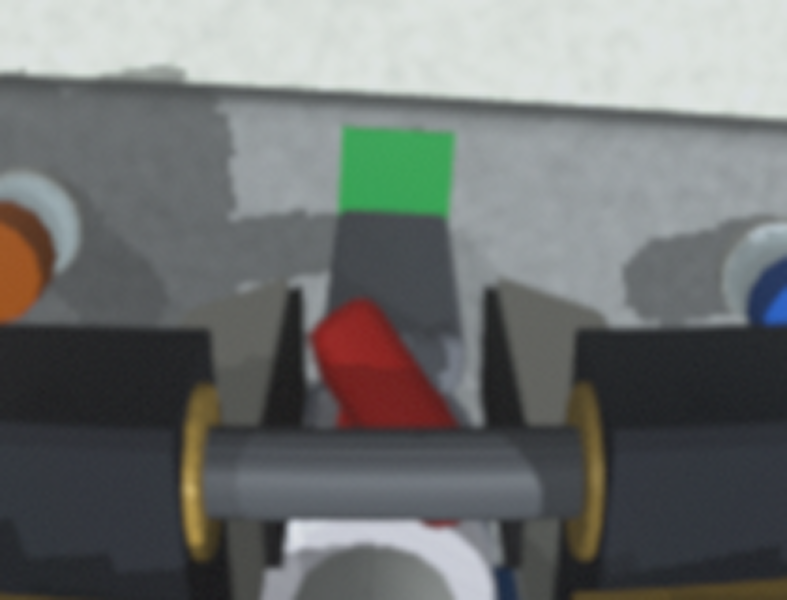

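Call:
step_arm([
  [0, 0, 0, 0.1, 0.22],
  [0, 0, 0, 0.05, 0.2],
  [0, 0, 0, 0, 0.18],
  [0, 0, 0, 0, 0.18],
  [0, 0, 0, 0, 0.18],
], squeeze=5)

```text
t: 17.75
eef_pos: [0.486, 0.0098, 0.1611]
tcp_rot: [0.0, 0.146, 0.989, 0.0]
wrist_force: [-0.7, 1.1, -0.3]
width: 0.0167
```

Run:
```python
from h import *
where()
im=ctrl.read_camera("wrist")
cv2.imwrite("pics/w18.png",cv2.resize(im[150:310,150:360,::-1],(787,600),interpolation=cv2.INTER_CUBIC))
s=ctrl.read_camera("scene"); cv2.imwrite("pics/s18.png",cv2.resize(s[130:230,170:300,::-1],(780,600),interpolation=cv2.INTER_CUBIC))
```

```text
t 17.75 ph mm [-97.   -2.5 161.1] yaw -0.085 F [-0.7  1.1 -0.3] w 16.7
```

View pics/w18.png

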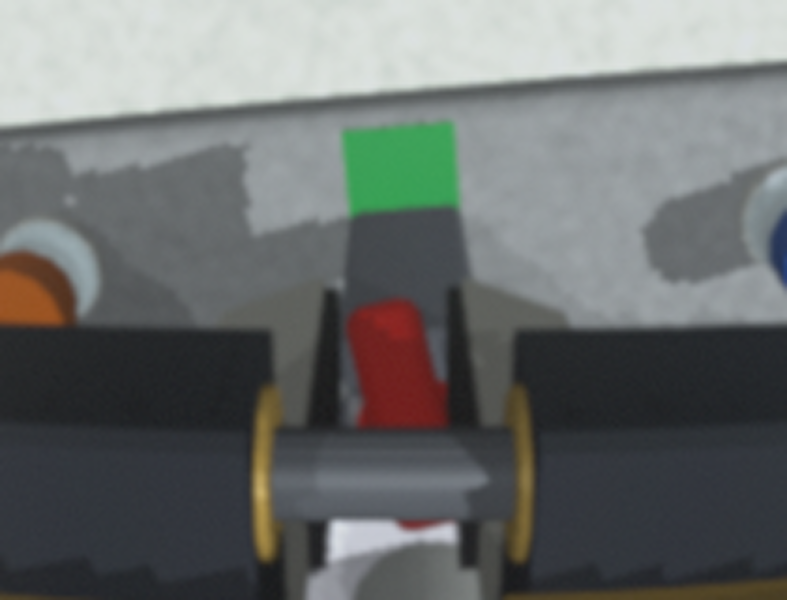

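View pics/s18.png

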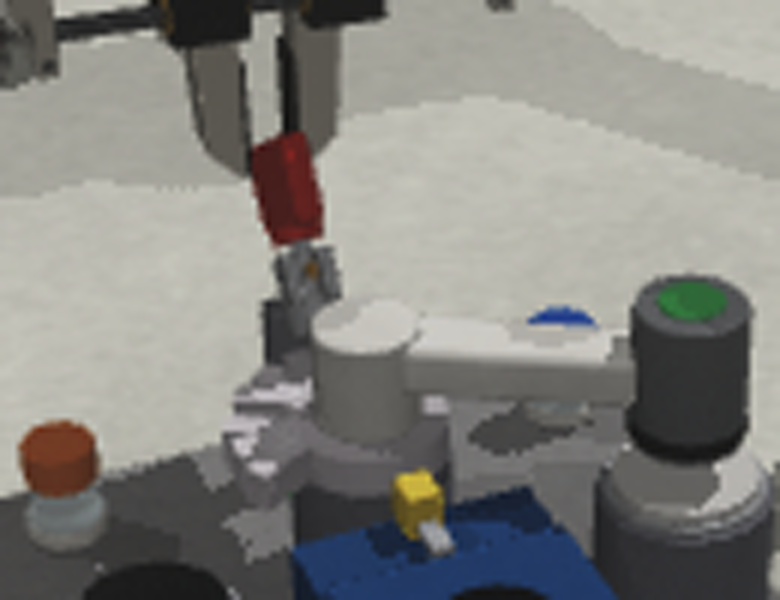

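Call:
step_arm([
  [0, 0, 0, -0.085, 0.4],
  [0, 0, 0, 0, 0.5],
  [0, 0, 0, 0, 0.6],
  [0, 0, -3, 0, 0.6],
  [0, 0, -4, 0, 0.6],
  [0, 0, 0, 0, 0.6],
])

```text
t: 18.45
eef_pos: [0.4885, 0.0093, 0.2358]
tcp_rot: [0.005, 0.106, 0.994, -0.0]
wrist_force: [1.6, -0.3, 0.4]
width: 0.0542
```

Run:
```python
from h import *
where()
im=ctrl.read_camera("wrist")
o=np.ascontiguousarray(cv2.resize(im[:,:,::-1],(768,576),interpolation=cv2.INTER_CUBIC))
a=np.radians(35); ax=np.array([-np.sin(a),0,np.cos(a)]); xx=np.array([np.cos(a),0,np.sin(a)])
for th in (0,.2):
  for l in (-.018,.018):
    d=np.cos(th)*xx+np.sin(th)*np.array([0,1,0])
    u=wproj(w(np.array([-.085,-.001,.151])+.013*ax+l*d))*1.5+.25; cv2.circle(o,(int(u[0]),int(u[1])),2,(0,255,0) if th==0 else (255,0,0),-1)
cv2.imwrite("pics/w19.png",cv2.resize(o[230:390,280:480],(750,600)))
s=ctrl.read_camera("scene"); cv2.imwrite("pics/s19.png",cv2.resize(s[130:230,170:300,::-1],(780,600),interpolation=cv2.INTER_CUBIC))
```

```text
t 18.45 ph mm [-94.4  -2.6 235.8] yaw -0.004 F [ 1.6 -0.3  0.4] w 54.2
```

View pics/w19.png

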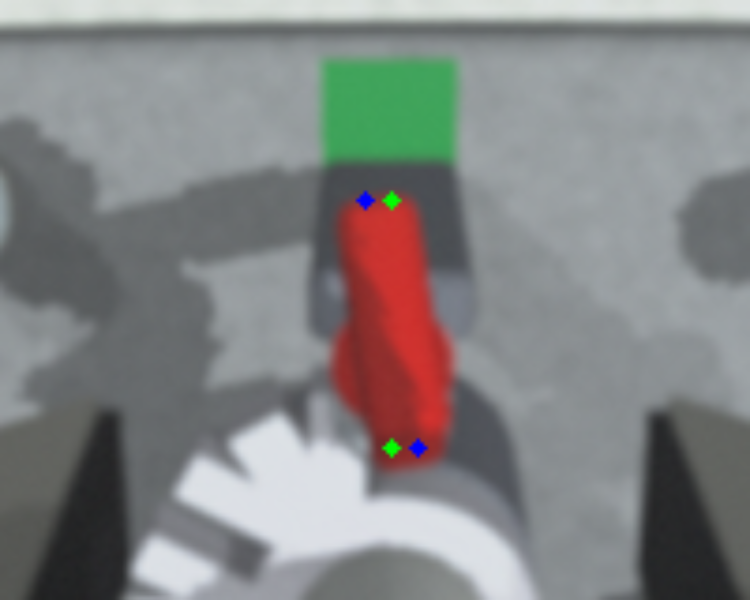

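View pics/s19.png

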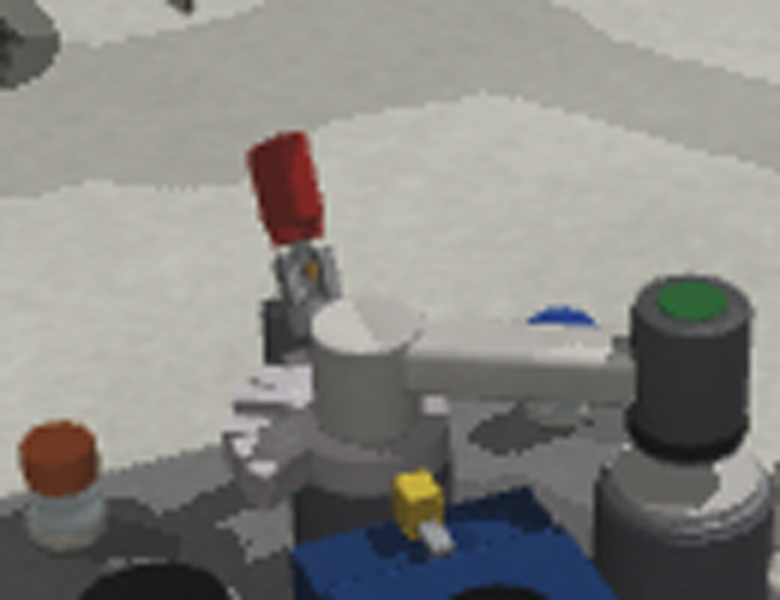

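The plunger is in its slot and at home length, with about 0.2 rad of twist. The head is over white, and the yellow latch at (420,500) in the scene crop is uncovered. Now I move to the latch's right side.

Run:
```python
from h import *
where(); plan((.052,-.042,.22))
```

```text
t 18.55 ph mm [-96.7  -2.8 231.6] yaw -0.003 F [ 0.   0.7 -1. ] w 54.9
shift cm [-14.88  -3.88   1.19] turn -0.003
```

Call:
step_arm([
  [-3, -0.8, 0, 0, 0.3],
  [-3, -0.8, 0, 0, 0.22],
  [-3, -0.8, 0, 0, 0.22],
  [-3, -0.8, 0, 0, 0.22],
  [-2.9, -0.7, 0, 0, 0.22],
  [0, 0, 3, 0, 0.22],
  [0, 0, 0, 0, 0.22],
  [0, 0, 0, 0, 0.22],
])

```text
t: 19.35
eef_pos: [0.6223, -0.0593, 0.1994]
tcp_rot: [-0.002, 0.105, 0.994, 0.0]
wrist_force: [0.5, 0.1, 1.1]
width: 0.0201
```

Run:
```python
from h import *
where()
im=ctrl.read_camera("wrist")
o=np.ascontiguousarray(cv2.resize(im[:,:,::-1],(768,576),interpolation=cv2.INTER_CUBIC))
for x in(.04,.056):
  for y in(-.007,.007):
    u=wproj(w((x,y,.0965)))*1.5+.25; cv2.circle(o,(int(u[0]),int(u[1])),1,(0,255,0),-1)
cv2.imwrite("pics/w20.png",o)
plan((.052,-.042,.101))
```

```text
t 19.35 ph mm [ 50.6 -42.  199.4] yaw -0.003 F [0.5 0.1 1.1] w 20.1
shift cm [-0.09 -0.01  9.99] turn -0.002
```

View pics/w20.png

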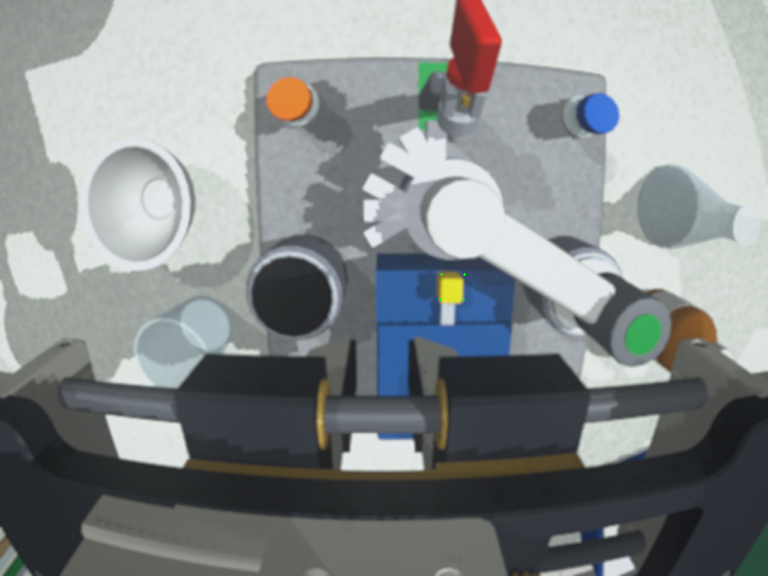

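Call:
step_arm([
  [-0.1, 0, 2, 0, 0.22],
  [0, 0, 2, 0, 0.22],
  [0, 0, 2, 0, 0.22],
  [0, 0, 2, 0, 0.22],
  [0, 0, 0, 0, 0.22],
  [0, 0, 0, 0, 0.22],
])

```text
t: 20.0
eef_pos: [0.6247, -0.0597, 0.1223]
tcp_rot: [0.001, 0.105, 0.994, -0.0]
wrist_force: [-0.5, 0.1, 0.6]
width: 0.0203
```

Run:
```python
from h import *
where()
im=ctrl.read_camera("wrist")
cv2.imwrite("pics/w21.png",cv2.resize(im[:,:,::-1],(768,576),interpolation=cv2.INTER_CUBIC))
s=ctrl.read_camera("scene"); cv2.imwrite("pics/s21.png",cv2.resize(s[130:260,160:330,::-1],(785,600),interpolation=cv2.INTER_CUBIC))
plan((.052,-.042,.101))
```

```text
t 20.0 ph mm [ 53.  -41.9 122.3] yaw -0.002 F [-0.5  0.1  0.6] w 20.3
shift cm [ 0.17 -0.01  2.19] turn -0.002
```

View pics/w21.png

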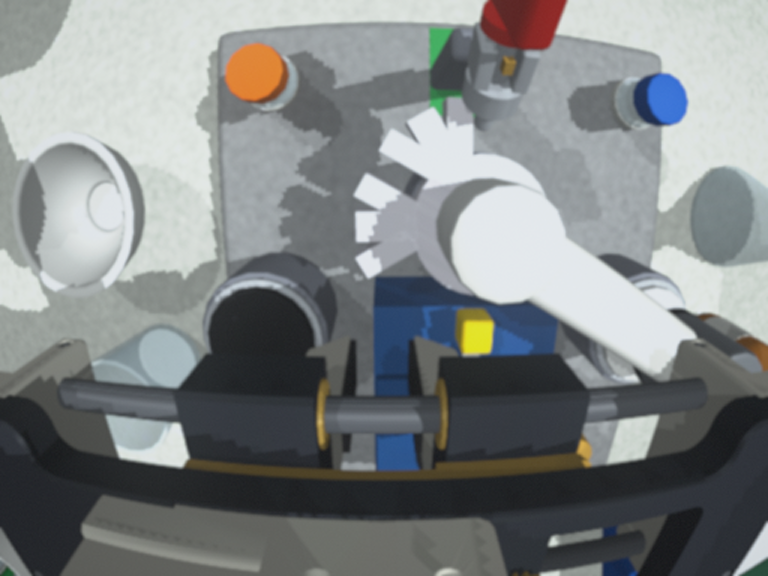

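View pics/s21.png

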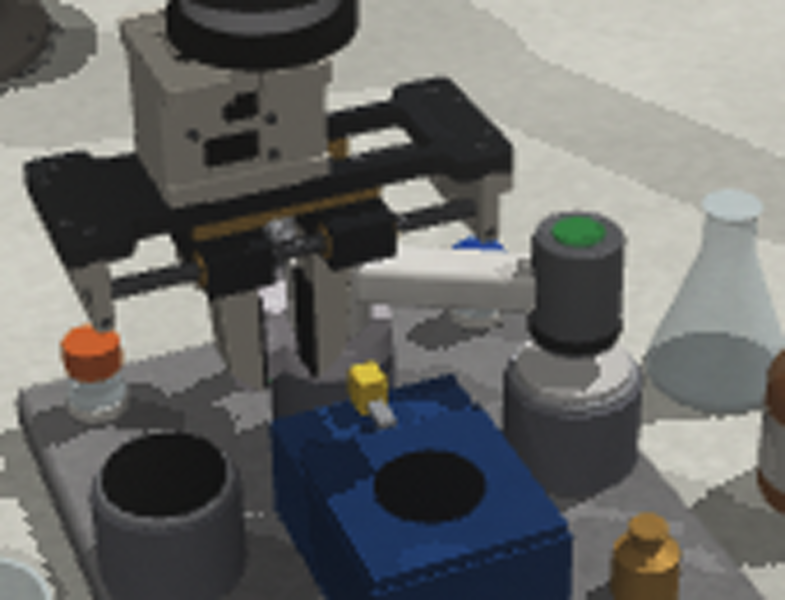

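Call:
step_arm([
  [0.1, 0, 1, 0, 0.22],
  [0.1, 0, 1.1, 0, 0.22],
  [0, 0, 0, 0, 0.22],
  [0, 0.4, 0, 0, 0.22],
  [0, 0.4, 0, 0, 0.22],
  [0, 0, 0, 0, 0.22],
])

```text
t: 20.7
eef_pos: [0.6244, -0.051, 0.1002]
tcp_rot: [0.0, 0.105, 0.994, 0.0]
wrist_force: [-0.5, -0.1, -0.2]
width: 0.0204
```

Run:
```python
from h import *
where()
im=ctrl.read_camera("wrist")
cv2.imwrite("pics/w22.png",cv2.resize(im[:,:,::-1],(768,576),interpolation=cv2.INTER_CUBIC))
s=ctrl.read_camera("scene"); cv2.imwrite("pics/s22.png",cv2.resize(s[130:260,160:330,::-1],(785,600),interpolation=cv2.INTER_CUBIC))
```

```text
t 20.7 ph mm [ 50.9 -33.3 100.2] yaw -0.002 F [-0.5 -0.1 -0.2] w 20.4
```

View pics/w22.png

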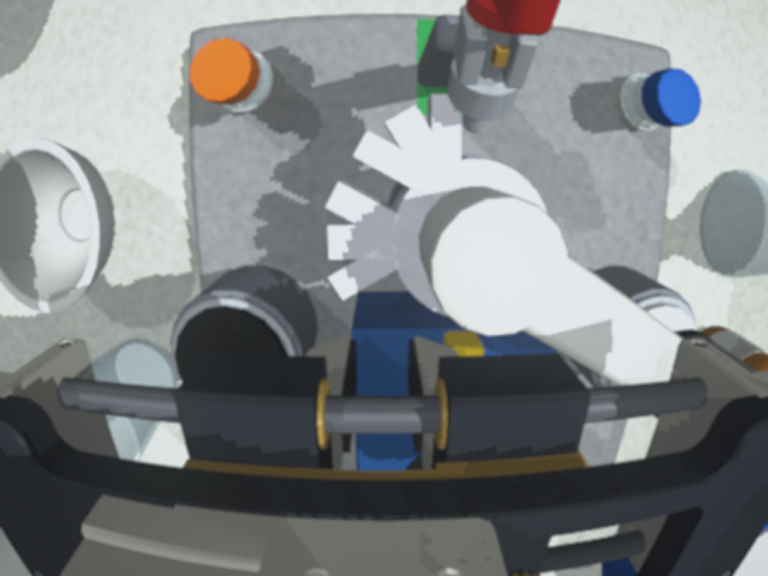

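View pics/s22.png

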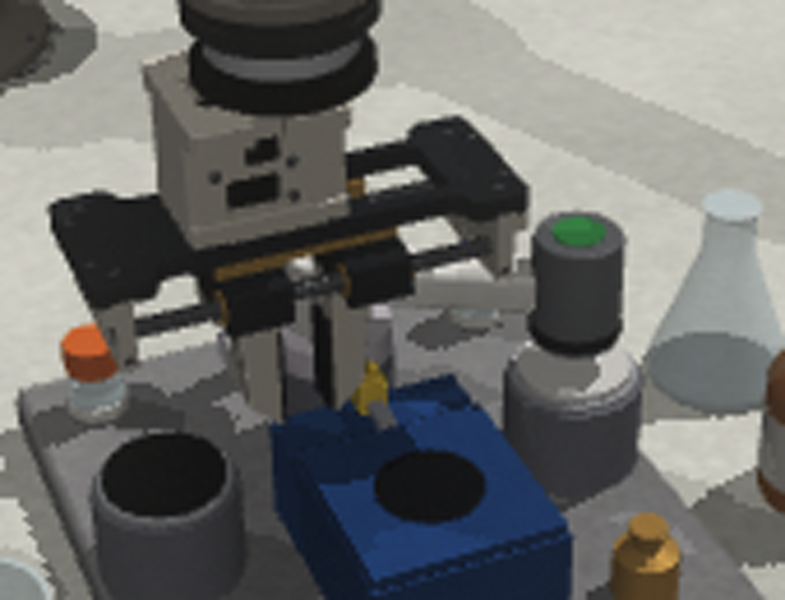

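Call:
step_arm([
  [0, 0, 0, 0, 0.3],
  [0, 0, 0, 0, 0.38],
  [0, 0, 0, 0, 0.46],
  [0, 0, 0, 0, 0.5],
  [0, 0, 0, 0, 0.5],
], squeeze=15)

```text
t: 21.3
eef_pos: [0.624, -0.0522, 0.1]
tcp_rot: [0.0, 0.105, 0.994, -0.0]
wrist_force: [-1.5, -3.4, 0.1]
width: 0.0458
```

Run:
```python
from h import *
where()
im=ctrl.read_camera("wrist")
cv2.imwrite("pics/w23.png",cv2.resize(im[:,:,::-1],(768,576),interpolation=cv2.INTER_CUBIC))
s=ctrl.read_camera("scene"); cv2.imwrite("pics/s23.png",cv2.resize(s[110:260,150:340,::-1],(760,600),interpolation=cv2.INTER_CUBIC))
```

```text
t 21.3 ph mm [ 50.8 -34.6 100. ] yaw -0.002 F [-1.5 -3.4  0.1] w 45.8
```

View pics/s23.png

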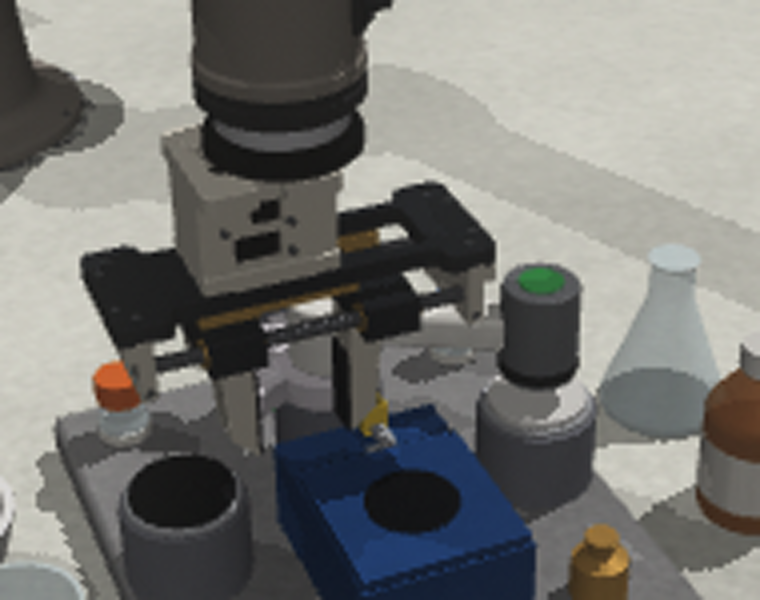

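Call:
step_arm([
  [0, 0, 0, 0, 0.55],
  [0, 0, 0, 0, 0.6],
  [0, 0, 0, 0, 0.65],
  [0, 0, 0, 0, 0.65],
])

```text
t: 21.8
eef_pos: [0.6241, -0.0517, 0.1]
tcp_rot: [0.0, 0.105, 0.994, -0.0]
wrist_force: [-1.5, -3.6, 1.5]
width: 0.0594
```

Run:
```python
from h import *
where()
im=ctrl.read_camera("wrist")
cv2.imwrite("pics/w24.png",cv2.resize(im[:,:,::-1],(768,576),interpolation=cv2.INTER_CUBIC))
s=ctrl.read_camera("scene"); cv2.imwrite("pics/s24.png",cv2.resize(s[110:260,150:340,::-1],(760,600),interpolation=cv2.INTER_CUBIC))
```

```text
t 21.8 ph mm [ 50.8 -34.2 100. ] yaw -0.002 F [-1.5 -3.6  1.5] w 59.4
```

View pics/s24.png

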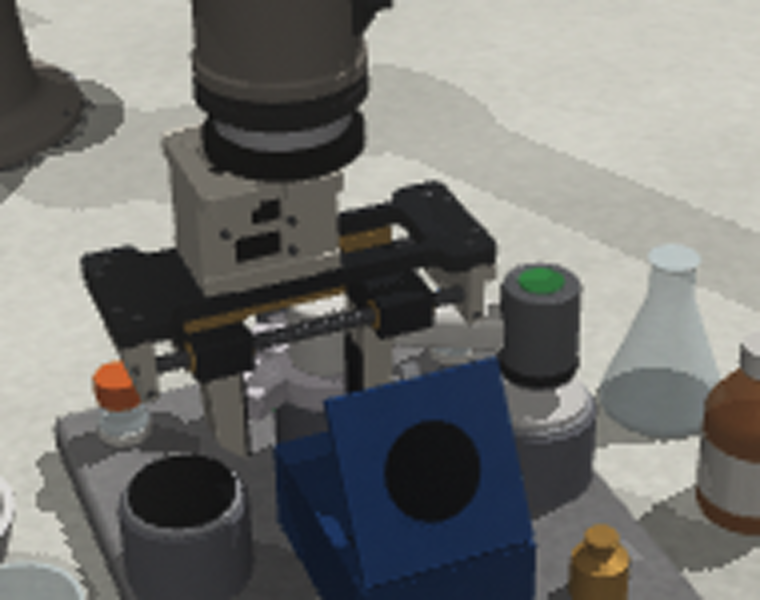

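The cover is released and rising. I'll wait a moment, then withdraw upward and back.

Call:
step_arm([
  [0, 0, 0, 0, 0.65],
  [0, 0, 0, 0, 0.65],
  [0, 0, 0, 0, 0.65],
  [0, 0, 0, 0, 0.65],
  [0, 0, 0, 0, 0.65],
  [0, 0, 0, 0, 0.4],
  [0, 0, 0, 0, 0.3],
  [0, 0, 0, 0, 0.3],
  [0, 0, 0, 0, 0.3],
])

```text
t: 22.8
eef_pos: [0.6242, -0.0512, 0.0999]
tcp_rot: [0.0, 0.105, 0.994, 0.0]
wrist_force: [-0.8, -0.7, 1.1]
width: 0.0321
```

Run:
```python
from h import *
where()
s=ctrl.read_camera("scene"); cv2.imwrite("pics/s25.png",cv2.resize(s[110:260,150:340,::-1],(760,600),interpolation=cv2.INTER_CUBIC))
```

```text
t 22.8 ph mm [ 50.8 -33.6  99.9] yaw -0.002 F [-0.8 -0.7  1.1] w 32.1
```

View pics/s25.png

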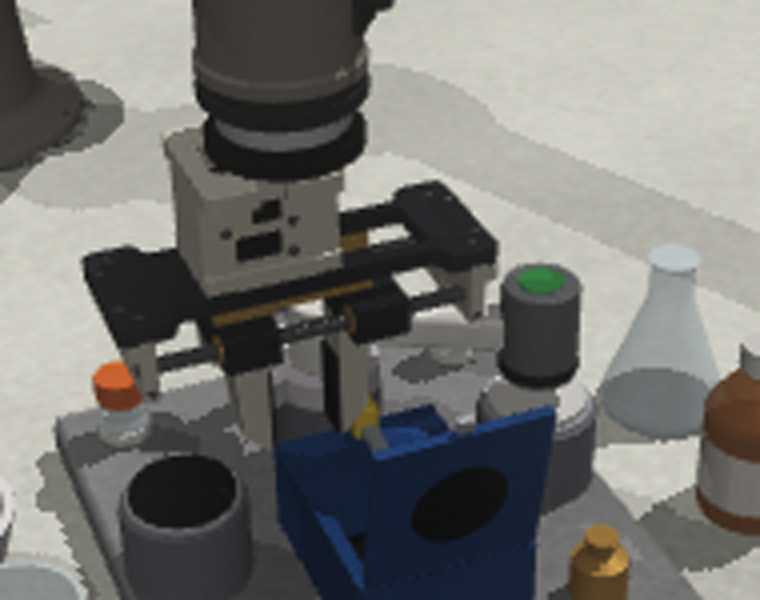

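The cover stands open, past vertical. Retreating straight up, then back.

Call:
step_arm([
  [0, -0.3, -1, 0, 0.25],
  [0, 0, -3, 0, 0.22],
  [0, 0, -4, 0, 0.22],
  [0, 0, -4, 0, 0.22],
  [0, 0, -4, 0, 0.22],
  [2, 0, -3, 0, 0.22],
  [4, 0, 0, 0, 0.22],
  [4, 0, 0, 0, 0.22],
  [4, 0, 0, 0, 0.22],
  [4, 0, 0, 0, 0.22],
  [4, 0, 0, 0, 0.22],
  [0, 0, 0, 0, 0.22],
])

```text
t: 24.05
eef_pos: [0.4041, -0.0072, 0.2906]
tcp_rot: [-0.001, 0.105, 0.994, 0.0]
wrist_force: [0.2, -1.1, 1.2]
width: 0.02
```

Run:
```python
from h import *
where()
s=ctrl.read_camera("scene"); cv2.imwrite("pics/s26.png",cv2.resize(s[110:260,150:340,::-1],(760,600),interpolation=cv2.INTER_CUBIC))
im=ctrl.read_camera("top"); cv2.imwrite("pics/t26.png",cv2.resize(im[110:260,170:360,::-1],(760,600),interpolation=cv2.INTER_CUBIC))
```

```text
t 24.05 ph mm [-173.7  -36.1  290.6] yaw -0.001 F [ 0.2 -1.1  1.2] w 20.0
```

View pics/s26.png

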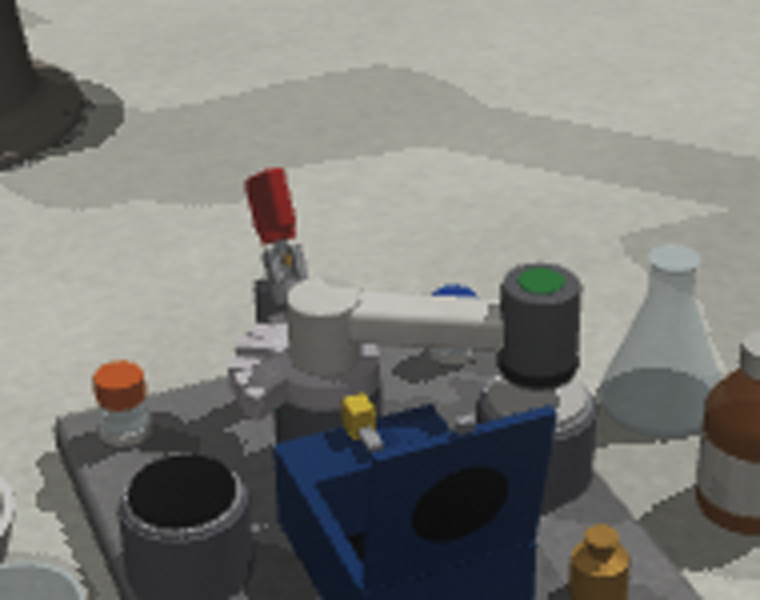

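View pics/t26.png

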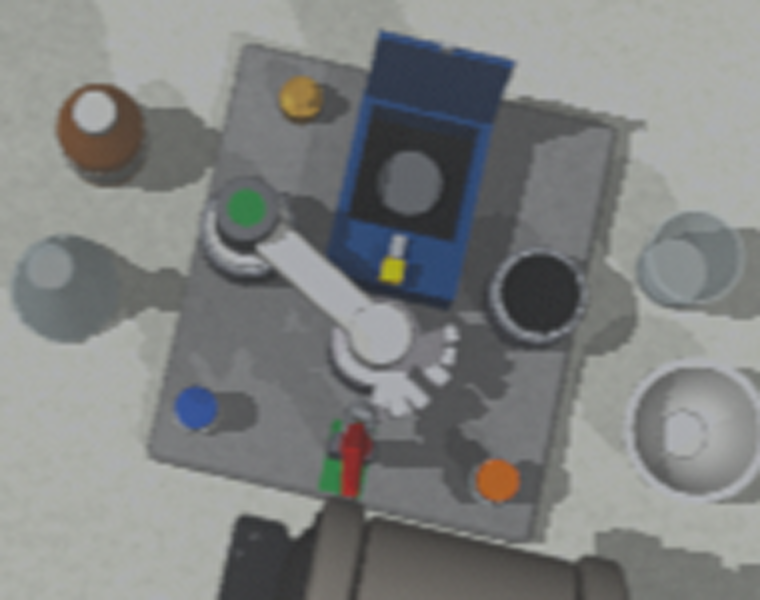

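Run:
```python
from h import *
def red(im):
    im=im.astype(int); m=(im[...,0]>90)&(im[...,1]<60)&(im[...,2]<60); m[:140]=0;m[180:]=0;m[:,:200]=0;m[:,235:]=0
    ys,xs=np.nonzero(m); return xs.min(),xs.max(),ys.min(),ys.max(),ys.mean(),xs.mean(),m.sum()
print(red(cv2.imread("pics/scene0.png")[:,:,::-1])); print(red(ctrl.read_camera("scene")))
print(ctrl.sense()['wrist_force'])
```

```text
(np.int64(214), np.int64(223), np.int64(152), np.int64(170), np.float64(160.075), np.float64(218.6125), np.int64(80))
(np.int64(212), np.int64(223), np.int64(152), np.int64(170), np.float64(160.40277777777777), np.float64(219.22222222222223), np.int64(72))
[1.00383863 0.10830407 0.42169605]
```

The bar's height range (152 to 170) is identical to the start, so the plunger is fully home. Handing in.

```bash
python3 -c "
from bench import ctrl
print(ctrl.close_job())"
```

```text
the job is handed in; nothing more can be done
None
```

The photometer is set up for a new sample, and I handed the job in at about 24 s of the 72 s allowed; it gave no verdict.

I pulled the plunger about 13.5 mm, twisted it roughly 0.95 rad, and it stayed out when I let go. I then swung the head to its left stop over the white tile and twisted the plunger back until it dropped into its slot. To release the cover I opened the fingers against the right side of the latch, which pushed it left.

What the last checks showed:
- **Head:** in the top view it sits within about 1 px of its predicted place over the white tile.
- **Plunger:** the red bar covers the same image rows (152–170) as at the start, so it is home. The bar still has about 0.2 rad of twist as seen by the wrist camera; it was not squared up, but the limit is 0.4 rad.
- **Cover:** it stands open, past vertical.
- **Other items:** I moved no jar, bottle or glass that I could see, and my moves never brought the fingers down to the tiles. In the last pictures the arm is well clear of everything, with wrist force only about 1 N of noise.

One disagreement remains. The scene camera's points sat about 3 px off the fitted position at the tiles, and the wrist camera's about the same there. I relied mainly on the top camera and on close wrist views, and every grasp lined up.

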